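# Open the tile case with the prying blade and stand the tiles up in it

## Task

Get the tile case ready for the lesson: slide its lock fully away from you to the end stop, then lever the lid up with the prying blade in the notch (do not lift the shut lid with the gripper itself) and swing it open past upright so that it stays, and lay the blade flat on its cork mat again. Stand every wooden tile that lies on the table on end (tall, on its short thin edge) inside the case, free-standing and not leaning, and leave the other things on the table where they are.

Things in the scene. Friction and masses are not known exactly. Their poses are not given: they have to be found in the camera images.
- case: fixed shallow wooden tile case, outside 170 (x) x 276 (y) x 40 mm high, walls and floor 8 mm thick, so 154 x 260 mm inside; origin under its middle, z up, its front (-x) faces roughly the robot. Middle of the front wall: a notch 110 mm wide and 12 mm high (28 to 40 mm above the table), open to the front, under the lid's front edge. On its +y side a 30 mm high ledge carries the lock
- notch (a point): middle of the notch on the case's front face, 34 mm above the table; a thin steel scuff plate marks the wall just below; axes as the case
- case_floor (a point): centre of the case's inner floor, 8 mm above the table; axes as the case
- lid (a joint): angle of the case's lid about its hinge on the far (+x) rim: 0 shut, 1.9 rad fully open against its stop (leaning back past upright). The lid is a plain plywood board 170 x 276 x 6 mm without handle, lying on the walls (40 to 46 mm above the table when shut), 0.15 kg; a stiff hinge lets it stay where it is left. A small steel ear on its +y side is caught by the lock
- lid_hinge (a point): middle of the lid's hinge line, 40 mm above the table on the case's far rim; the line runs along the case's y
- lid_edge (a point): middle of the lid's front edge (moves with the lid), 170 mm from the hinge
- lock (a joint): travel of the lock: 0 locked (its tab covers the lid's ear), 0.05 m at its open end stop; slides along the case's +x, away from the robot; resists with 1.5 N
- lock_grip (a point): centre of the lock's black knob (moves with it): 26 mm long in x, 14 mm wide in y, 24 mm high, 54 to 78 mm above the table; below it a dark steel tab
- blade: loose prying tool lying flat: wooden handle 110 x 26 x 20 mm with a steel blade 85 mm long, 32 mm wide, 3 mm thick in line with the handle's underside; origin under the middle of the handle, x towards the blade's tip, z up; 0.11 kg
- blade_tip (a point): middle of the blade's front edge, 140 mm from the tool's origin, 1.5 mm above its underside
- blade_grip (a point): middle of the handle's thickness, 25 mm from the tool's origin towards the blade: a good place to grip, closing along the tool's y
- mat: fixed cork mat 240 (x) x 130 (y) x 3 mm on which the tool lies at the start; origin under its middle
- tile1: loose plain light-wood tile like a giant blank domino, 100 x 60 x 22 mm, 90 g; origin in its middle, x along its 100 mm length, y along its 60 mm width, z through its 22 mm thickness; starts lying flat on the table; may be absent
- tile2: loose plain light-wood tile like a giant blank domino, 100 x 60 x 22 mm, 90 g; origin in its middle, x along its 100 mm length, y along its 60 mm width, z through its 22 mm thickness; starts lying flat on the table; may be absent
- tile3: loose plain light-wood tile like a giant blank domino, 100 x 60 x 22 mm, 90 g; origin in its middle, x along its 100 mm length, y along its 60 mm width, z through its 22 mm thickness; starts lying flat on the table; may be absent
- tile4: loose plain light-wood tile like a giant blank domino, 100 x 60 x 22 mm, 90 g; origin in its middle, x along its 100 mm length, y along its 60 mm width, z through its 22 mm thickness; starts lying flat on the table; may be absent
- prism1: loose bystander: light-wood triangular prism block 80 x 40 x 40 mm; origin under its middle
- prism2: loose bystander: light-wood triangular prism block 80 x 40 x 40 mm; origin under its middle
- drum: loose bystander: upright wooden cylinder block, diameter 44, 45 mm high; origin under its middle
- brick: loose bystander: wooden brick 90 x 45 x 30 mm; origin under its middle
Mind the look-alikes: they are no part of the job. Leave any yellow look-alike of the tile3 alone. What is shaped like the tile2 but purple is not meant.

How it is judged:
By the outcome, as a careful person would: the job done as asked, in the order asked, and still so for the second after the job is handed in, with the robot touching nothing.
Of tile1, tile2, tile3, tile4 only 2 to 3 are there at a start; the rules pass over those that are not, and their reading is None.
At some moment in a run one of blade may be knocked a few centimetres aside while the robot is not near it.
Once in a run the grip may slacken for a moment while it holds something.
It also fails if it takes over 210 s, if anything falls off the work surface, if the arm or the gripper's body presses on something with over 40 N, if the wrist force passes 120 N, or if a joint passes its speed limit or range.

## Robot

A 6-joint arm with a two-finger parallel gripper is mounted at the origin on the work surface. World frame = base frame: x ahead of the robot, y to its left, z up, the work surface at z = 0. Lengths are in m, angles in rad, forces in N, time in s.
With the tool pointing down it reaches from about 0.25 to 0.725 m from the base axis. Payload 4 kg.
Tool frame: the origin (TCP) lies at the very end of the fingers, on their centre line; the grasp point (between the pads) lies 19 mm behind it; z points along the fingers, y is the direction in which the jaws open and shut (so a half turn about z gives the same grasp; the last joint's range is limited). The gripper opens to 85 mm and grips with 20 to 120 N. Pads are 22 mm wide; open, the fingers measure 114 mm over their backs; the gripper's body (76 mm by 85 mm) begins 54 mm behind the grasp point. The pads swing forward as they close: fully open they stand 13 mm farther back than shut.
Start: joints at [-1.32, 0.241, 0.005, 1.335, 0, 1.571], TCP at [0.124, -0.484, 0.231] pointing down, gripper open.
Joint ranges: [-2.72, 2.72], [-1.05, 1.87], [-1.09, 1.28], [-1.99, 2.15], [-1.42, 1.44], [-3.14, 3.14]. Speed limits (rad/s): [2.79, 2.79, 3.14, 3.14, 3.14, 3.14].

## Interface

Orientations are given as a unit quaternion [x, y, z, w].
In Python, from workcell import bot, camera gives the robot as it stands. The module is installed in compiled form; this text tells all that it offers.
- The arm moves only by the tool send_rows, never from a script. Its argument "deltas" is a list of rows, each an object with "grip": the opening, from 0 (shut) to 1 (fully open); "translation": the shift along the tool's x, y, z in m, a list of three; "twist": the turn, a rotation vector about the tool's x, y, z in degrees, a list of three. A call has 1 to 5 rows; each row is the pose to reach, as a shift and turn from the pose measured when the call began, along the tool's axes at that moment; what a row does not reach only later rows make up. A row lasts 1/8 s, in which the tool goes at most 62.5 mm and 10.7 degrees, less where a joint would pass 70% of its speed; a pose out of reach is approached as far as the arm can. A call with a gripper value outside its range is refused whole. The fingers move at their own pace and stop on an object; the grip force is fixed at half the most. Time passes only in rows, so rows that repeat a pose let the fingers close. It gives the time, the measured TCP pose, the force and the opening at its end, in the units of the state.
- bot.get_obs(): the state, without advancing time (a new reading comes with each control period).
- camera(name): name is "scene" or "top" or "wrist"; returns a dict with "color" (384x512x3 uint8, blue, green, red), "intrinsics" (3x3 intrinsics, pixels), "xyz" and "rotation" of the camera in the world. Camera axes: x right, y down, z forward; pixel columns grow to the right and rows downward; lengths in m; the calibration is good to about 2 mm. A picture is of the moment at which its call begins. There is no depth.
- bot.job_done(): hands the job in, once; it reports no verdict.
The state is a dict: "clock": time; "joint_pos": joint angles; "joint_vel": joint speeds; "tau": joint torques, N m; "eef_pos": TCP position; "tool_rot": TCP orientation; "ft_force": force on the tool from outside, world axes, zero at the start; "ft_torque": the same for the moment, N m; "grip_width": finger opening in m.
Only numpy, scipy, OpenCV 4.12 (cv2) and the standard library are available. Lean on these libraries where they do the work, as an engineer would, in place of code of your own. Each camera call takes 0.05 s, during which the arm holds its last target.

## Working session

There is one attempt and no reset: what is moved stays moved. The work goes in short steps, Python scripts to look and compute and a tool call to move; the robot and the scene stay as the last step left them, time stands still between calls to the robot, and variables do not carry over. Pictures are saved under pics/ and viewed, and the job is handed in when it is done.

Besides the shell and the picture viewer there is one more tool, called after "Request:" as name(argument=value, ...), one argument or row to a line, values as JSON. send_rows: Moves the arm, as the interface text tells. Its arguments: {"type":"object","properties":{"deltas":{"type":"array","items":{"type":"object","properties":{"grip":{"type":"number"},"translation":{"type":"array","items":{"type":"number"}},"twist":{"type":"array","items":{"type":"number"}}}}}},"required":["deltas"]}

```bash
mkdir -p pics; ls; python3 - <<'E'
from workcell import bot,camera
import cv2
o=bot.get_obs()
for k,v in o.items(): print(k,v)
for n in ("scene","top","wrist"):
    c=camera(n); cv2.imwrite(f"pics/a_{n}.png",c["color"]); print(n,c["intrinsics"],c["xyz"],c["rotation"])
E
```

```text
pics
clock 0.0
joint_pos [-1.31995643e+00  2.41436038e-01  3.70810117e-03  1.33519741e+00
 -2.18554943e-05  1.57079094e+00]
joint_vel [-0.00016425 -0.00181287  0.00098114 -0.00171719 -0.0005656   0.00084936]
tau [-1.08813398e-03 -3.72316504e+01  2.52408725e+01  1.69588550e-02
 -1.47751043e-04  2.54275236e-06]
eef_pos [ 0.12394366 -0.48373428  0.23039529]
tool_rot [ 9.92144322e-01  1.25094007e-01 -1.44000217e-04 -1.05478285e-03]
ft_force [-0.52545484 -1.02549183 -0.12505283]
ft_torque [-0.00964706  0.01959099 -0.02963703]
grip_width 0.08566102082100435
scene [[354.16762265   0.         257.71689681]
 [  0.         354.16762265 189.56701995]
 [  0.           0.           1.        ]] [0.98232627 0.33867026 0.92519019] [ 0.40153583  0.87461184 -0.24631377 -0.1146849 ]
top [[362.16952606   0.         258.17640953]
 [  0.         362.16952606 188.85027193]
 [  0.           0.           1.        ]] [0.34543817 0.02869914 1.14605655] [ 0.70830371 -0.69641055  0.07969166 -0.08347117]
wrist [[269.58139008   0.         254.61216746]
 [  0.         269.58139008 191.79763348]
 [  0.           0.           1.        ]] [ 0.20003039 -0.4647072   0.37270496] [ 0.78060489 -0.60587271 -0.09446208  0.12104205]
```

View pics/a_scene.png

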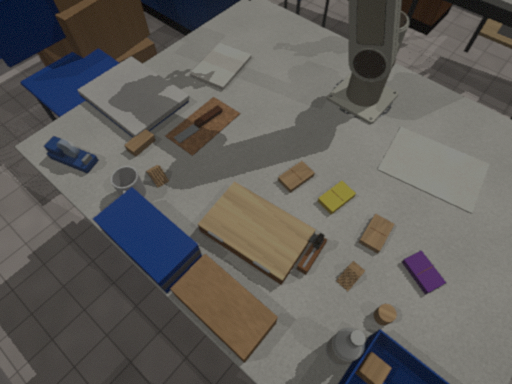

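View pics/a_top.png

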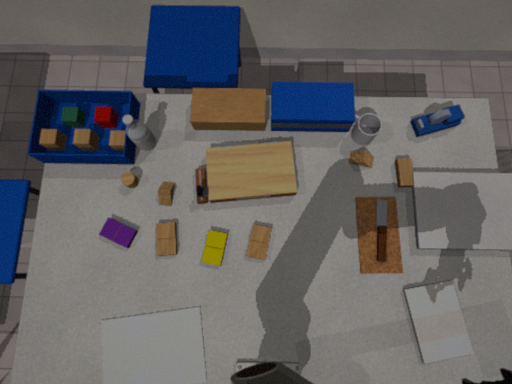

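View pics/a_wrist.png

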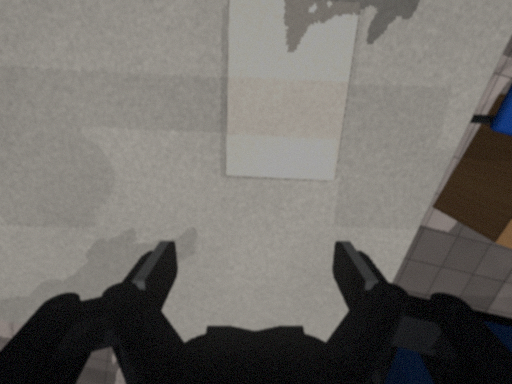

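```bash
cat > h.py <<'E'
import numpy as np,cv2
from scipy.spatial.transform import Rotation as R
from workcell import bot,camera
def ray(c,u,v,z):
    d=R.from_quat(c["rotation"]).apply(np.linalg.solve(c["intrinsics"],[u,v,1.]))
    p=np.array(c["xyz"]); return p+d*(z-p[2])/d[2]
def proj(c,P):
    q=R.from_quat(c["rotation"]).inv().apply(np.atleast_2d(P)-np.array(c["xyz"]))
    q=q@np.array(c["intrinsics"]).T; return q[:,:2]/q[:,2:]
def crop(c,x0,y0,x1,y1,s,name):
    im=cv2.resize(c["color"][y0:y1,x0:x1],None,fx=s,fy=s,interpolation=cv2.INTER_CUBIC)
    cv2.imwrite("pics/"+name,im)
E
python3 - <<'E'
from h import *
c=camera("top")
crop(c,90,180,290,280,4,"b1.png")
crop(c,180,130,310,215,6,"b2.png")
crop(c,330,140,430,280,4,"b3.png")
c=camera("scene")
crop(c,180,150,460,330,2.8,"b4.png")
E
```

```text
(no output)
```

View pics/b1.png

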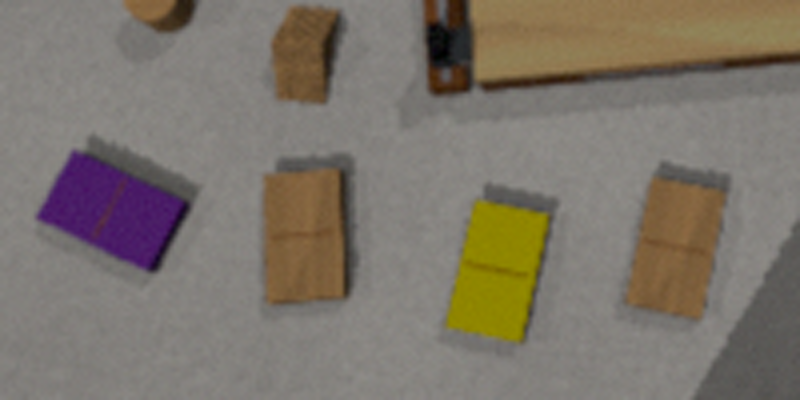

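View pics/b2.png

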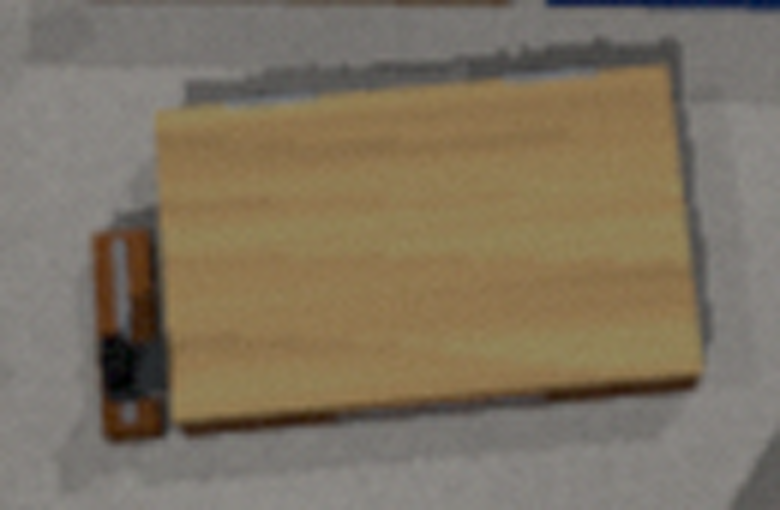

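View pics/b3.png

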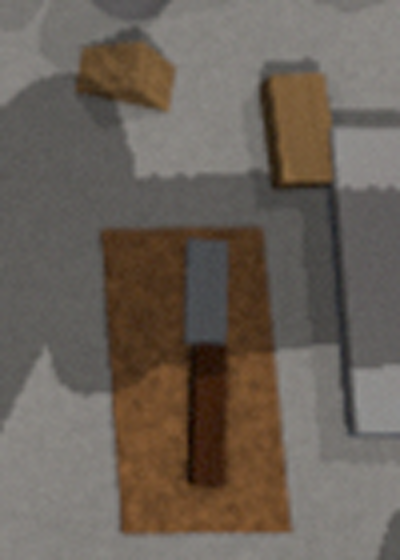

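View pics/b4.png

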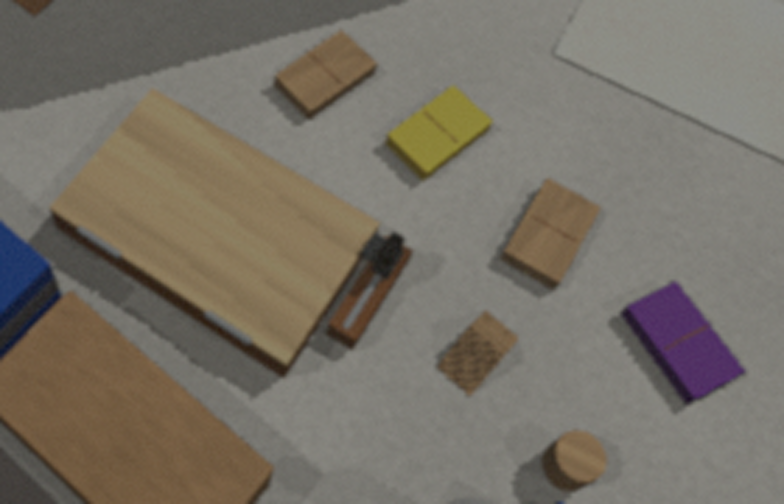

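```bash
cat >> h.py <<'E'
from scipy.optimize import least_squares
def fit(obs,x0):
    # obs: list of (cam, local pts Nx3, pix Nx2); pose x,y,yaw
    def f(p):
        r=[]
        for c,L,px in obs:
            L=np.array(L,float)
            W=R.from_euler('z',p[2]).apply(L)+[p[0],p[1],0]
            r.append((proj(c,W)-np.array(px)).ravel())
        return np.concatenate(r)
    s=least_squares(f,x0,loss='soft_l1'); return s.x,np.round(s.fun.reshape(-1,2),1)
def up(px,ox,oy,s): return (np.array(px,float)+.5)/s-.5+[ox,oy]
E
python3 - <<'E'
from h import *
t=camera("top"); s=camera("scene")
hx,hy=.085,.138
L=[[hx,hy,.046],[hx,-hy,.046],[-hx,-hy,.046],[-hx,hy,.046]]
pt=up([(157,110),(668,66),(700,375),(175,423)],180,130,6)
ps=up([(285,362),(55,212),(155,92),(378,230)],180,150,2.8)
for o in ([(t,L,pt)],[(s,L,ps)],[(t,L,pt),(s,L,ps)]): print("case",*fit(o,[.5,.1,0]))
print("knob top",ray(t,*up((115,360),180,130,6),.078),ray(s,*up((392,243),180,150,2.8),.078))
def T(n,a,b,y0):
    L=[[.05,.03,.022],[.05,-.03,.022],[-.05,-.03,.022],[-.05,.03,.022]]
    pt=up(a,90,180,4);ps=up(b,180,150,2.8)
    for o in ([(t,L,pt)],[(s,L,ps)],[(t,L,pt),(s,L,ps)]): print(n,*fit(o,[.25,y0,0]))
T("A",[(265,175),(340,168),(345,295),(267,303)],[(553,278),(505,245),(550,181),(598,212)],.3)
T("B",[(653,178),(724,188),(701,317),(628,304)],[(309,107),(277,80),(341,33),(376,66)],0.)
# blade
for n,p,z in (("tipL",(188,240),.006),("tipR",(228,240),.006),("hl",(188,485),.023),("hr",(224,485),.023),("hfl",(192,345),.023),("hfr",(228,345),.023)):
    print(n,ray(t,*up(p,330,140,4),z))
crop(s,150,80,260,170,6,"c1.png")
E
```

```text
case [0.66612654 0.06225865 0.10609292] [[-0.4  0.1]
 [ 0.1  0.2]
 [ 0.7 -0. ]
 [-0.3 -0.3]]
case [0.66722324 0.06673335 0.09690382] [[ 0.3  3. ]
 [-1.9 -0.7]
 [-0.3 -0.4]
 [ 1.2 -0.5]]
case [0.66621511 0.0639366  0.10341158] [[-0.8 -0. ]
 [-0.4  0.2]
 [ 0.1  0. ]
 [-0.9 -0.4]
 [ 0.1  1.8]
 [-2.4 -1.2]
 [-1.1 -1. ]
 [ 0.6 -1.7]]
knob top [0.59162518 0.21665477 0.078     ] [0.58975394 0.21694744 0.078     ]
A [0.44838492 0.32029909 0.10672334] [[-0.3 -0.3]
 [ 0.2 -0.2]
 [ 0.1  0.4]
 [ 0.   0.1]]
A [0.44661208 0.32018607 0.01892877] [[ 0.   1.6]
 [-2.   0.3]
 [ 0.1 -1.5]
 [ 1.7 -0.6]]
A [0.44788067 0.32021151 0.06934234] [[ 0.3 -0.5]
 [ 0.8  0.2]
 [-0.5  0.9]
 [-0.6 -0. ]
 [ 0.9  2. ]
 [-1.7  1.6]
 [-1.2 -1.3]
 [ 0.9 -1.1]]
B [ 0.44450121  0.03240342 -0.16063139] [[-0.8 -0.6]
 [ 0.5  0.3]
 [ 0.7  0.2]
 [-0.4 -0. ]]
B [ 0.44468803  0.03552424 -0.18311664] [[ 0.3  2.7]
 [-1.3 -0.7]
 [-0.  -0.5]
 [ 0.7 -0. ]]
B [ 0.44436859  0.03381676 -0.1721215 ] [[-1.  -0.6]
 [ 0.2  0.5]
 [ 0.   0.4]
 [-1.  -0.1]
 [ 0.1  2.4]
 [-1.7 -0.9]
 [-0.6 -0.9]
 [ 0.2 -0.5]]
tipL [ 0.58461024 -0.34334496  0.006     ]
tipR [ 0.58514323 -0.37538054  0.006     ]
hl [ 0.39087556 -0.3268636   0.023     ]
hr [ 0.39134575 -0.35418746  0.023     ]
hfl [ 0.49778619 -0.3361109   0.023     ]
hfr [ 0.49825784 -0.36404027  0.023     ]
```

View pics/c1.png

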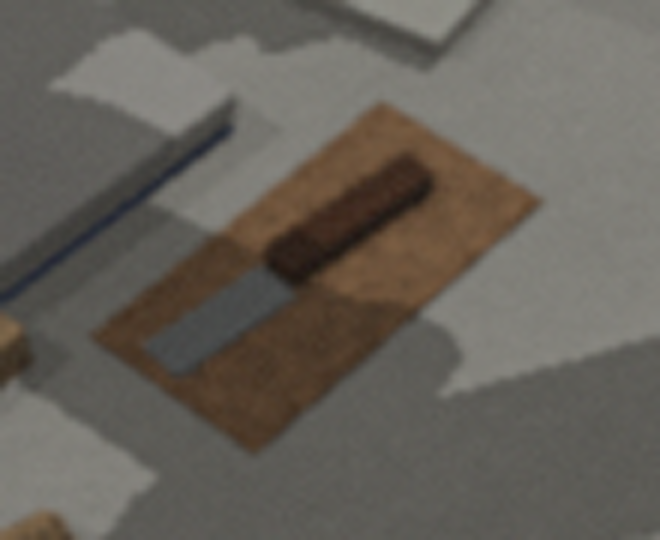

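```bash
cat >> h.py <<'E'
CASE=np.array([.666,.063,0.]);CY=.104
def cw(p): return R.from_euler('z',CY).apply(p)+CASE
def rot(yaw,pitch=0,rev=0):
    # tool x heading yaw, pointing down; pitch>0 tips pointing forward (along tool x heading)
    return R.from_euler('z',yaw)*R.from_euler('y',-pitch)*R.from_euler('x',np.pi)
def d(*targets):
    o=bot.get_obs(); p0=o["eef_pos"]; R0=R.from_quat(o["tool_rot"])
    import json
    with open("log.jsonl","a") as f: f.write(json.dumps([list(map(float,o["joint_pos"])),list(map(float,p0)),list(map(float,o["tool_rot"]))])+"\n")
    print("at",np.round(p0,4),"F",np.round(o["ft_force"],1),"w",round(o["grip_width"],4),"t",round(o["clock"],2),"j",np.round(o["joint_pos"],2))
    for p,r in targets:
        print("T",np.round(R0.inv().apply(np.array(p)-p0),4).tolist(),"W",np.round((R0.inv()*r).as_rotvec(degrees=True),2).tolist())
E
python3 - <<'E'
from h import *
a=cw([-.115,.161,0]); print(a)
r=rot(.104); 
d(([.3,-.15,.23],r),([*a[:2],.15],r),([*a[:2],.06],r))
E
```

```text
[0.53490753 0.21119164 0.        ]
at [ 0.1241 -0.4842  0.2311] F [-0.  -0.1  0.2] w 0.0851 t 0.35 j [-1.32  0.24  0.    1.34  0.    1.57]
T [0.2534, -0.2801, 0.0012] W [-0.03, 0.0, 8.41]
T [0.5706, -0.5717, 0.0814] W [-0.03, 0.0, 8.41]
T [0.5706, -0.5716, 0.1714] W [-0.03, 0.0, 8.41]
```

Request:
send_rows(
  deltas=[
    {"grip":0,"translation":[0.04,-0.045,0],"twist":[0,0,2]},
    {"grip":0,"translation":[0.08,-0.09,0],"twist":[0,0,4]},
    {"grip":0,"translation":[0.12,-0.135,0],"twist":[0,0,6]},
    {"grip":0,"translation":[0.16,-0.18,0],"twist":[0,0,8]},
    {"grip":0,"translation":[0.2,-0.225,0],"twist":[0,0,8.4]},
  ],
)

```text
clock: 0.98
eef_pos: [0.2625, -0.2151, 0.2315]
tool_rot: [0.999, 0.051, 0.001, 0.0]
ft_force: [1.9, 0.0, -0.2]
grip_width: -0.0001
```

Request:
send_rows(
  deltas=[
    {"grip":0,"translation":[0.043,-0.04,0],"twist":[0,0,0]},
    {"grip":0,"translation":[0.086,-0.08,0],"twist":[0,0,0]},
    {"grip":0,"translation":[0.129,-0.12,0],"twist":[0,0,0]},
    {"grip":0,"translation":[0.17,-0.16,0.01],"twist":[0,0,0]},
    {"grip":0,"translation":[0.21,-0.19,0.02],"twist":[0,0,0]},
  ],
)

```text
clock: 1.6
eef_pos: [0.4531, -0.0025, 0.2117]
tool_rot: [0.999, 0.052, 0.001, 0.0]
ft_force: [-0.4, -0.0, 0.3]
grip_width: 0.0004
```

```bash
python3 - <<'E'
from h import *
a=cw([-.115,.161,0]); print(a)
r=rot(.104); 
d(([*a[:2],.15],r),([*a[:2],.06],r))
E
```

```text
[0.53490753 0.21119164 0.        ]
at [ 0.4531 -0.0025  0.2117] F [-0.4 -0.   0.3] w 0.0004 t 1.6 j [-0.01  0.16 -0.15  1.26 -0.    3.03]
T [0.1035, -0.204, 0.0618] W [0.03, -0.12, 0.04]
T [0.1033, -0.204, 0.1518] W [0.03, -0.12, 0.04]
```

```bash
cat >> h.py <<'E'
def rot(yaw,pitch=0):
    return R.from_euler('z',yaw)*R.from_euler('y',-pitch)*R.from_euler('x',np.pi)*R.from_euler('z',np.pi)
E
```

Request:
send_rows(
  deltas=[
    {"grip":0,"translation":[0.02,-0.04,0.0],"twist":[0,0,-10]},
    {"grip":0,"translation":[0.04,-0.08,0.0],"twist":[0,0,-20]},
    {"grip":0,"translation":[0.06,-0.12,0.0],"twist":[0,0,-30]},
    {"grip":0,"translation":[0.08,-0.16,0.01],"twist":[0,0,-40]},
    {"grip":0,"translation":[0.1,-0.2,0.02],"twist":[0,0,-50]},
  ],
)

```text
clock: 2.22
eef_pos: [0.5323, 0.2084, 0.1917]
tool_rot: [0.882, 0.472, 0.001, 0.001]
ft_force: [0.5, 0.9, -0.1]
grip_width: 0.0001
```

Request:
send_rows(
  deltas=[
    {"grip":0,"translation":[0,0,0],"twist":[0,0,-10]},
    {"grip":0,"translation":[0,0,0],"twist":[0,0,-20]},
    {"grip":0,"translation":[0,0,0],"twist":[0,0,-30]},
    {"grip":0,"translation":[0,0,0],"twist":[0,0,-40]},
    {"grip":0,"translation":[0,0,0],"twist":[0,0,-50]},
  ],
)

```text
clock: 2.85
eef_pos: [0.5322, 0.2084, 0.1915]
tool_rot: [0.597, 0.802, 0.001, 0.001]
ft_force: [-0.5, 0.9, 0.8]
grip_width: -0.0002
```

Request:
send_rows(
  deltas=[
    {"grip":0,"translation":[0,0,0],"twist":[0,0,-10]},
    {"grip":0,"translation":[0,0,0],"twist":[0,0,-20]},
    {"grip":0,"translation":[0,0,0],"twist":[0,0,-30]},
    {"grip":0,"translation":[0,0,0],"twist":[0,0,-40]},
    {"grip":0,"translation":[0,0,0],"twist":[0,0,-50]},
  ],
)

```text
clock: 3.48
eef_pos: [0.5322, 0.2084, 0.1914]
tool_rot: [0.199, 0.98, 0.0, 0.001]
ft_force: [-0.3, -0.8, -0.1]
grip_width: 0.0001
```

```bash
python3 - <<'E'
from h import *
a=cw([-.115,.161,0]); print(a)
r=rot(.104); 
d(([*a[:2],.15],r),([*a[:2],.06],r))
E
```

```text
[0.53490753 0.21119164 0.        ]
at [0.5322 0.2084 0.1914] F [-0.3 -0.8 -0.1] w 0.0001 t 3.48 j [ 0.37  0.4   0.12  1.29 -0.    0.78]
T [-0.0013, 0.0036, 0.0414] W [-0.01, 0.14, -28.97]
T [-0.0011, 0.0036, 0.1314] W [-0.01, 0.14, -28.97]
```

Request:
send_rows(
  deltas=[
    {"grip":0,"translation":[-0.001,0.003,0.02],"twist":[0,0,-10]},
    {"grip":0,"translation":[-0.001,0.003,0.04],"twist":[0,0,-20]},
    {"grip":0,"translation":[-0.001,0.003,0.08],"twist":[0,0,-29]},
    {"grip":0,"translation":[-0.001,0.003,0.12],"twist":[0,0,-29]},
    {"grip":0,"translation":[-0.001,0.0035,0.13],"twist":[0,0,-29]},
  ],
)

```text
clock: 4.1
eef_pos: [0.5325, 0.2103, 0.0585]
tool_rot: [-0.052, 0.999, -0.001, -0.002]
ft_force: [-0.9, -0.4, 0.6]
grip_width: 0.0002
```

```bash
python3 - <<'E'
from h import *
r=rot(.104)
d(*[([*cw([x,.161,0])[:2],.06],r) for x in (-.08,-.06,-.04,-.02,-.015)])
t=camera("top");crop(t,150,120,310,220,5,"d1.png")
s=camera("wrist");cv2.imwrite("pics/d2.png",s["color"])
E
```

```text
at [0.5325 0.2103 0.0585] F [-0.9 -0.4  0.6] w 0.0002 t 4.1 j [ 0.38  0.51 -0.07  1.   -0.    0.27]
T [-0.0375, 0.0007, -0.0016] W [-0.14, -0.2, 0.03]
T [-0.0575, 0.0006, -0.0017] W [-0.14, -0.2, 0.03]
T [-0.0775, 0.0006, -0.0017] W [-0.14, -0.2, 0.03]
T [-0.0975, 0.0006, -0.0018] W [-0.14, -0.2, 0.03]
T [-0.1025, 0.0006, -0.0018] W [-0.14, -0.2, 0.03]
```

View pics/d2.png

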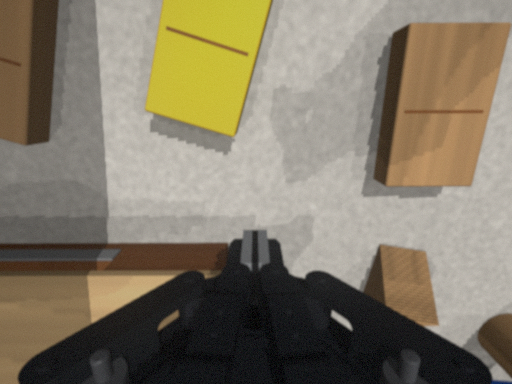

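View pics/d1.png

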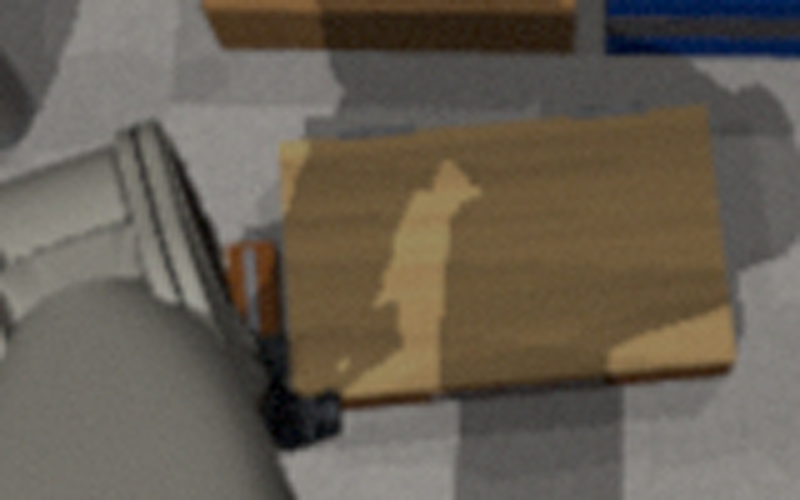

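Request:
send_rows(
  deltas=[
    {"grip":0,"translation":[-0.03,0.0006,0],"twist":[0,0,0]},
    {"grip":0,"translation":[-0.045,0.0006,0],"twist":[0,0,0]},
    {"grip":0,"translation":[-0.06,0.0006,0],"twist":[0,0,0]},
    {"grip":0,"translation":[-0.072,0.0006,0],"twist":[0,0,0]},
    {"grip":0,"translation":[-0.078,0.0006,0],"twist":[0,0,0]},
  ],
)

```text
clock: 4.82
eef_pos: [0.613, 0.2204, 0.0626]
tool_rot: [-0.052, 0.999, -0.0, 0.001]
ft_force: [-1.1, 0.6, 0.6]
grip_width: -0.0001
```

Request:
send_rows(
  deltas=[
    {"grip":0,"translation":[-0.005,0,0],"twist":[0,0,0]},
    {"grip":0,"translation":[-0.008,0,0],"twist":[0,0,0]},
  ],
)

```text
clock: 5.08
eef_pos: [0.6142, 0.2206, 0.0626]
tool_rot: [-0.053, 0.999, -0.0, -0.006]
ft_force: [-20.5, -1.8, 10.7]
grip_width: 0.0
```

Request:
send_rows(
  deltas=[
    {"grip":0,"translation":[0.03,0,0],"twist":[0,0,0]},
    {"grip":0,"translation":[0.03,0,-0.03],"twist":[0,0,0]},
    {"grip":0.6,"translation":[0.03,0.06,-0.09],"twist":[0,0,0]},
    {"grip":0.6,"translation":[0.03,0.1,-0.1],"twist":[0,0,0]},
    {"grip":0.6,"translation":[0.03,0.16,-0.1],"twist":[0,0,0]},
  ],
)

```text
clock: 5.7
eef_pos: [0.5709, 0.3789, 0.1687]
tool_rot: [-0.052, 0.999, 0.002, -0.001]
ft_force: [0.3, -0.2, -0.3]
grip_width: 0.0512
```

```bash
python3 - <<'E'
from h import *
s=camera("scene");crop(s,180,150,360,290,4,"e1.png")
t=camera("top");crop(t,330,140,430,280,4,"e2.png")
d()
E
```

```text
at [0.5676 0.3835 0.1647] F [-0.3 -0.6 -0.6] w 0.0513 t 5.8 j [0.59 0.65 0.47 1.39 0.01 0.48]
```

View pics/e1.png

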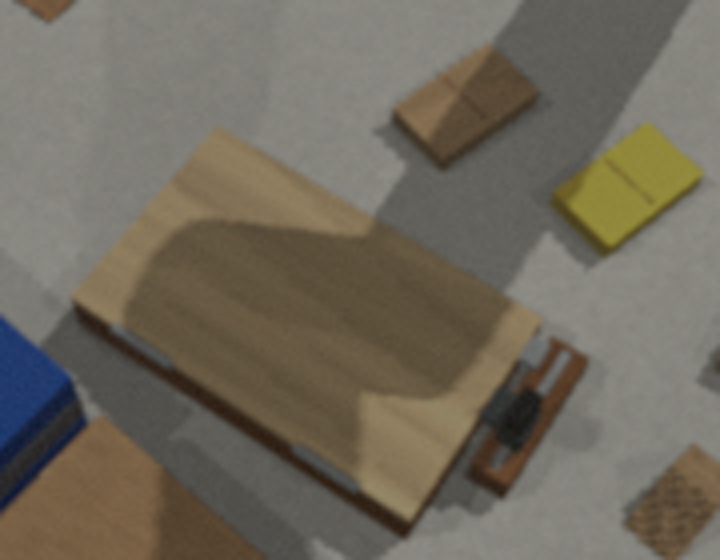

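View pics/e2.png

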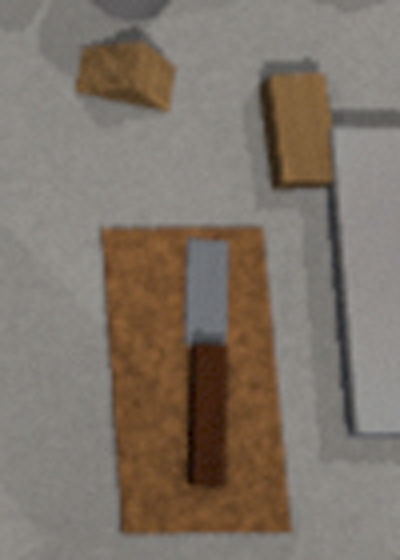

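```bash
python3 - <<'E'
from h import *
s=camera("scene")
print("knob",ray(s,*up((520,408),180,150,4),.075))
for n,p,z in (("tip",(165,363),.006),("hb",(417,167),.023)):
    print(n,ray(s,*up(p,150,80,6),z))
r=rot(-.095)
d(([.4706,-.3481,.14],r))
E
```

```text
knob [0.63931179 0.22146755 0.075     ]
tip [ 0.58115342 -0.35578778  0.006     ]
hb [ 0.39366953 -0.34047797  0.023     ]
at [0.5679 0.3802 0.1639] F [-0.2 -0.8 -0.3] w 0.0511 t 5.85 j [0.59 0.65 0.47 1.4  0.   0.48]
T [0.1771, -0.7131, 0.0248] W [-0.0, -0.51, 11.8]
```

Knob has travelled about 50 mm (0.591→0.640) and stopped on its end. On to the blade.

Request:
send_rows(
  deltas=[
    {"grip":0.6,"translation":[0.014,-0.058,0],"twist":[0,0,2]},
    {"grip":0.6,"translation":[0.028,-0.116,0],"twist":[0,0,4]},
    {"grip":0.6,"translation":[0.042,-0.174,0],"twist":[0,0,6]},
    {"grip":0.6,"translation":[0.056,-0.232,0],"twist":[0,0,8]},
    {"grip":0.6,"translation":[0.07,-0.29,0],"twist":[0,0,10]},
  ],
)

```text
clock: 6.48
eef_pos: [0.5298, 0.081, 0.165]
tool_rot: [0.033, 0.999, -0.001, -0.004]
ft_force: [0.0, 0.2, 0.0]
grip_width: 0.051
```

Request:
send_rows(
  deltas=[
    {"grip":0.6,"translation":[0.014,-0.058,0],"twist":[0,0,0]},
    {"grip":0.6,"translation":[0.028,-0.116,0],"twist":[0,0,0]},
    {"grip":0.6,"translation":[0.042,-0.174,0],"twist":[0,0,0]},
    {"grip":0.6,"translation":[0.056,-0.232,0],"twist":[0,0,0]},
    {"grip":0.6,"translation":[0.07,-0.29,0],"twist":[0,0,0]},
  ],
)

```text
clock: 7.1
eef_pos: [0.4392, -0.2065, 0.1667]
tool_rot: [0.034, 0.999, -0.001, -0.003]
ft_force: [0.2, -1.1, -0.6]
grip_width: 0.0515
```

```bash
python3 - <<'E'
from h import *
r=rot(-.095)
d(([.4706,-.3481,.14],r))
E
```

```text
at [ 0.4392 -0.2065  0.1667] F [ 0.2 -1.1 -0.6] w 0.0515 t 7.1 j [-0.44  0.25 -0.15  1.17 -0.   -0.37]
T [-0.0411, -0.1391, 0.0268] W [-0.15, -0.34, 1.54]
```

Request:
send_rows(
  deltas=[
    {"grip":0.6,"translation":[-0.014,-0.045,0.01],"twist":[0,0,0]},
    {"grip":0.6,"translation":[-0.028,-0.09,0.02],"twist":[0,0,1]},
    {"grip":0.6,"translation":[-0.041,-0.139,0.027],"twist":[0,0,1.5]},
    {"grip":0.6,"translation":[-0.041,-0.139,0.027],"twist":[0,0,1.5]},
  ],
)

```text
clock: 7.6
eef_pos: [0.4691, -0.3521, 0.139]
tool_rot: [0.05, 0.999, -0.002, -0.003]
ft_force: [-0.7, 0.5, -1.0]
grip_width: 0.0512
```

```bash
python3 - <<'E'
from h import *
c=camera("wrist"); cv2.imwrite("pics/f1.png",c["color"])
t=camera("top");crop(t,330,140,430,280,4,"f2.png")
s=camera("scene");crop(s,150,80,260,170,6,"f3.png")
r=rot(-.095)
d(([.4706,-.3481,.006],r))
E
```

```text
at [ 0.4694 -0.348   0.14  ] F [ 1.   0.3 -0.8] w 0.0515 t 7.75 j [-0.64  0.46  0.08  1.2  -0.01 -0.54]
T [-0.0021, 0.0003, 0.134] W [-0.13, -0.38, -0.02]
```

View pics/f1.png

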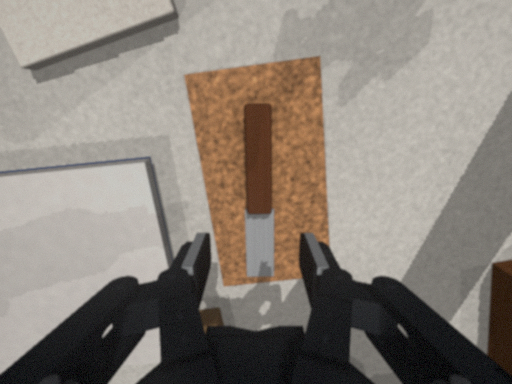

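View pics/f3.png

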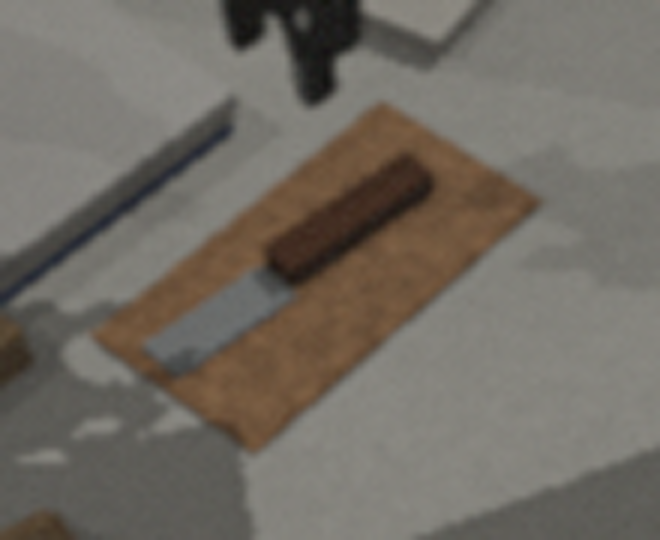

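```bash
python3 - <<'E'
from h import *
c=camera("wrist")
for n,p,z in (("hfront",(259,213),.02),("hback",(258,104),.023),("tip",(260,277),.006)): print(n,ray(c,*p,z))
E
```

```text
hfront [ 0.49884227 -0.34660739  0.02      ]
hback [ 0.3907949  -0.33774158  0.023     ]
tip [ 0.58610425 -0.35317376  0.006     ]
```

Request:
send_rows(
  deltas=[
    {"grip":0.6,"translation":[-0.002,0,0.05],"twist":[0,0,0]},
    {"grip":0.6,"translation":[-0.002,0,0.1],"twist":[0,0,0]},
  ],
)

```text
clock: 8.05
eef_pos: [0.4722, -0.3474, 0.0411]
tool_rot: [0.046, 0.999, -0.002, -0.001]
ft_force: [0.1, 0.1, -0.4]
grip_width: 0.0507
```

Request:
send_rows(
  deltas=[
    {"grip":0.6,"translation":[0,0,0.025],"twist":[0,0,0]},
    {"grip":0.6,"translation":[0,0.001,0.035],"twist":[0,0,0]},
    {"grip":0.6,"translation":[0,0.001,0.035],"twist":[0,0,0]},
  ],
)

```text
clock: 8.43
eef_pos: [0.4723, -0.3458, 0.0066]
tool_rot: [0.046, 0.999, -0.002, -0.001]
ft_force: [0.2, -0.8, 0.9]
grip_width: 0.0513
```

Request:
send_rows(
  deltas=[
    {"grip":0,"translation":[0,0,0],"twist":[0,0,0]},
    {"grip":0,"translation":[0,0,0],"twist":[0,0,0]},
    {"grip":0,"translation":[0,0,0],"twist":[0,0,0]},
    {"grip":0,"translation":[0,0,0],"twist":[0,0,0]},
  ],
)

```text
clock: 8.93
eef_pos: [0.4737, -0.3468, 0.0088]
tool_rot: [0.046, 0.999, -0.003, 0.0]
ft_force: [-0.8, 1.4, 6.3]
grip_width: 0.0245
```

Request:
send_rows(
  deltas=[
    {"grip":0,"translation":[0,0,-0.03],"twist":[0,0,0]},
    {"grip":0,"translation":[0,0,-0.08],"twist":[0,0,0]},
    {"grip":0,"translation":[0,0,-0.12],"twist":[0,0,0]},
  ],
)

```text
clock: 9.3
eef_pos: [0.474, -0.3463, 0.131]
tool_rot: [0.046, 0.999, -0.004, 0.001]
ft_force: [-0.1, 0.0, -2.2]
grip_width: 0.0243
```

```bash
python3 - <<'E'
from h import *
c=camera("wrist"); cv2.imwrite("pics/g1.png",c["color"])
t=camera("top");crop(t,320,120,440,280,4,"g2.png")
s=camera("scene");crop(s,140,50,290,170,5,"g3.png")
a=cw([-.085-.05-.115,0,0]); print(a)
r=rot(.104)
d(([.40,-.1,.12],r),([*a[:2],.12],r),([*a[:2],.038],r))
E
```

```text
[0.41735078 0.03704684 0.        ]
at [ 0.4755 -0.3473  0.1322] F [ 0.3  0.2 -1.2] w 0.0243 t 9.45 j [-0.63  0.46  0.06  1.16 -0.01 -0.54]
T [0.0978, 0.2395, 0.0091] W [-0.61, 0.33, -11.21]
T [0.0931, 0.3776, 0.0078] W [-0.61, 0.33, -11.21]
T [0.0937, 0.3784, 0.0897] W [-0.61, 0.33, -11.21]
```

View pics/g1.png

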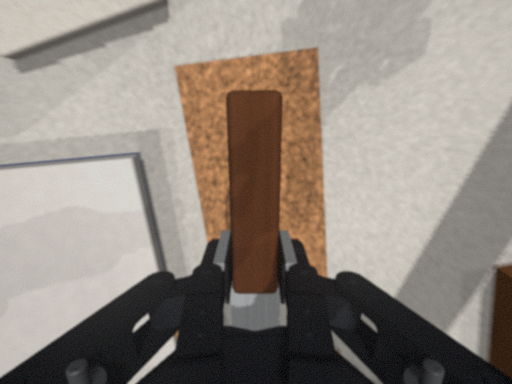

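View pics/g3.png

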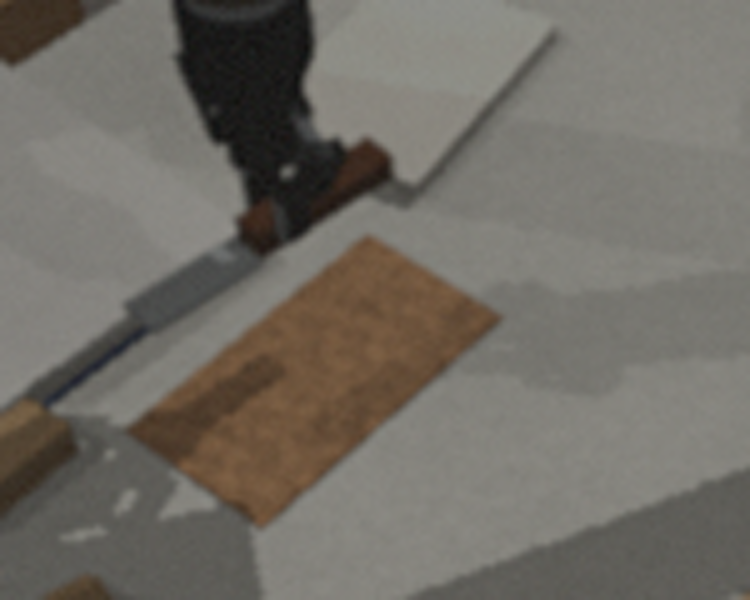

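Request:
send_rows(
  deltas=[
    {"grip":0,"translation":[0.02,0.055,0.002],"twist":[0,0,-3]},
    {"grip":0,"translation":[0.04,0.11,0.004],"twist":[0,0,-6]},
    {"grip":0,"translation":[0.06,0.165,0.006],"twist":[0,0,-9]},
    {"grip":0,"translation":[0.08,0.22,0.008],"twist":[0,0,-11.2]},
    {"grip":0,"translation":[0.09,0.275,0.008],"twist":[0,0,-11.2]},
  ],
)

```text
clock: 10.07
eef_pos: [0.4085, -0.0636, 0.1193]
tool_rot: [-0.052, 0.999, -0.005, 0.001]
ft_force: [0.8, -0.4, -1.1]
grip_width: 0.0244
```

```bash
python3 - <<'E'
from h import *
a=cw([-.085-.05-.115,0,0]); 
r=rot(.104)
d(([*a[:2],.12],r),([*a[:2],.06],r))
E
```

```text
at [ 0.4085 -0.0636  0.1193] F [ 0.8 -0.4 -1.1] w 0.0244 t 10.07 j [-0.15  0.16 -0.41  1.   -0.01 -0.25]
T [-0.0192, 0.0992, -0.0017] W [-0.58, 0.09, -0.05]
T [-0.0191, 0.0998, 0.0583] W [-0.58, 0.09, -0.05]
```

Request:
send_rows(
  deltas=[
    {"grip":0,"translation":[-0.01,0.05,0],"twist":[-0.5,0,0]},
    {"grip":0,"translation":[-0.019,0.099,0.01],"twist":[-0.5,0,0]},
    {"grip":0,"translation":[-0.019,0.0995,0.058],"twist":[-0.5,0,0]},
    {"grip":0,"translation":[-0.019,0.0995,0.06],"twist":[-0.5,0,0]},
  ],
)

```text
clock: 10.58
eef_pos: [0.4126, 0.0369, 0.055]
tool_rot: [-0.052, 0.999, -0.001, -0.004]
ft_force: [-1.3, -0.2, -1.4]
grip_width: 0.0244
```

```bash
python3 - <<'E'
from h import *
s=camera("scene");crop(s,190,140,340,250,5,"i1.png")
t=camera("top");crop(t,180,130,310,280,4,"i2.png")
r=rot(.104)
a=cw([-.085-.05-.115,0,0]); 
d(([*a[:2],.038],r))
o=bot.get_obs();p=o["eef_pos"];Rt=R.from_quat(o["tool_rot"])
for off in (-.005,-.010,-.0):
    tip=[Rt.apply([-.115,y,0])+p+[0,0,off] for y in(-.016,.016)]
    print(off,np.round(tip,4),proj(t,tip).round(1).tolist(),proj(s,tip).round(1).tolist())
E
```

```text
at [0.4161 0.0363 0.0578] F [ 0.6 -0.5 -1.7] w 0.0242 t 10.68 j [ 0.09  0.25 -0.48  0.84 -0.   -0.01]
T [-0.0014, 0.0006, 0.0198] W [-0.08, -0.1, -0.08]
-0.005 [[0.5321 0.0322 0.0526]
 [0.5288 0.064  0.0526]] [[259.3, 211.4], [248.9, 212.3]] [[277.8, 187.9], [287.1, 193.3]]
-0.01 [[0.5321 0.0322 0.0476]
 [0.5288 0.064  0.0476]] [[259.3, 211.7], [248.9, 212.6]] [[277.7, 188.8], [287.0, 194.2]]
-0.0 [[0.5321 0.0322 0.0576]
 [0.5288 0.064  0.0576]] [[259.3, 211.1], [248.8, 212.0]] [[277.9, 186.9], [287.3, 192.4]]
```

View pics/i1.png

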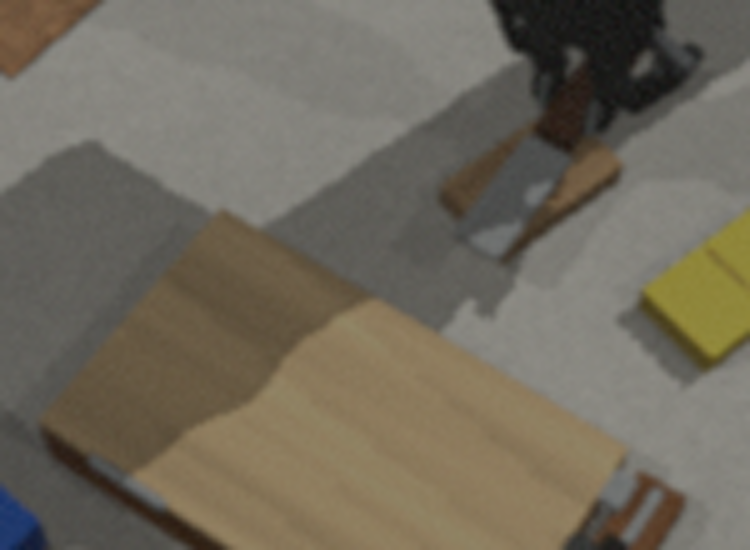

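View pics/i2.png

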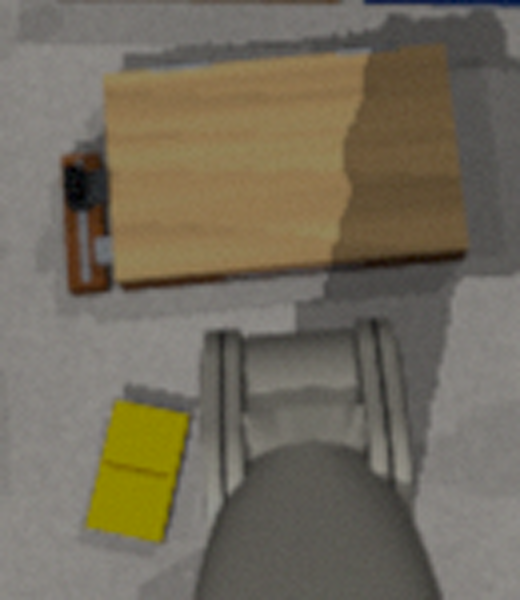

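```bash
python3 - <<'E'
from h import *
s=camera("scene")
for z in (.04,.05,.06):
  print(z,[ray(s,*up(p,190,140,5),z).round(4) for p in ((462,232),(502,262),(538,130),(573,152))])
E
```

```text
0.04 [array([0.5124, 0.0331, 0.04  ]), array([0.5134, 0.0637, 0.04  ]), array([0.4244, 0.0224, 0.04  ]), array([0.4236, 0.0484, 0.04  ])]
0.05 [array([0.5177, 0.0366, 0.05  ]), array([0.5187, 0.0669, 0.05  ]), array([0.4307, 0.026 , 0.05  ]), array([0.4299, 0.0517, 0.05  ])]
0.06 [array([0.523, 0.04 , 0.06 ]), array([0.524, 0.07 , 0.06 ]), array([0.437 , 0.0295, 0.06  ]), array([0.4362, 0.055 , 0.06  ])]
```

Request:
send_rows(
  deltas=[
    {"grip":0,"translation":[-0.015,0.0006,0.012],"twist":[0,0,0]},
    {"grip":0,"translation":[-0.03,0.0006,0.02],"twist":[0,0,0]},
    {"grip":0,"translation":[-0.045,0.0006,0.02],"twist":[0,0,0]},
    {"grip":0,"translation":[-0.045,0.0006,0.02],"twist":[0,0,0]},
  ],
)

```text
clock: 11.22
eef_pos: [0.4643, 0.0411, 0.0396]
tool_rot: [-0.05, 0.999, -0.001, 0.002]
ft_force: [0.5, -0.7, -0.6]
grip_width: 0.0243
```

```bash
python3 - <<'E'
from h import *
s=camera("scene");crop(s,210,150,310,230,8,"j1.png")
d()
E
```

```text
at [0.4629 0.041  0.0393] F [-0.4  0.2 -0.9] w 0.0246 t 11.28 j [ 0.09  0.35 -0.39  0.82 -0.   -0.01]
```

View pics/j1.png

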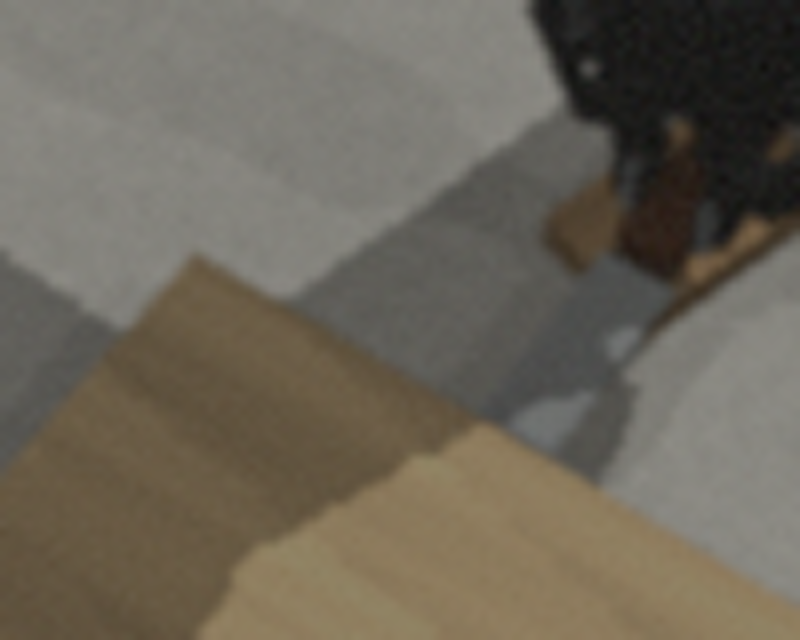

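Request:
send_rows(
  deltas=[
    {"grip":0,"translation":[-0.01,0.0,0.0015],"twist":[0,0,0]},
    {"grip":0,"translation":[-0.02,0.0,0.0015],"twist":[0,0,0]},
    {"grip":0,"translation":[-0.025,0.0,0.0015],"twist":[0,0,0]},
  ],
)

```text
clock: 11.65
eef_pos: [0.4889, 0.0437, 0.038]
tool_rot: [-0.051, 0.999, -0.001, 0.002]
ft_force: [-0.3, 0.9, -1.3]
grip_width: 0.0244
```

Request:
send_rows(
  deltas=[
    {"grip":0,"translation":[-0.01,0.0,0],"twist":[0,0,0]},
    {"grip":0,"translation":[-0.02,0.0,0],"twist":[0,0,0]},
  ],
)

```text
clock: 11.9
eef_pos: [0.5096, 0.0458, 0.0381]
tool_rot: [-0.051, 0.999, -0.001, 0.002]
ft_force: [-0.0, -1.1, -1.1]
grip_width: 0.0247
```

```bash
python3 - <<'E'
from h import *
s=camera("scene");crop(s,210,150,310,230,8,"k1.png")
t=camera("top");crop(t,180,130,310,230,6,"k2.png")
d()
E
```

```text
at [0.5105 0.0459 0.0383] F [-0.1 -1.  -0.3] w 0.0246 t 12.0 j [ 0.09  0.43 -0.27  0.87 -0.   -0.01]
```

View pics/k1.png

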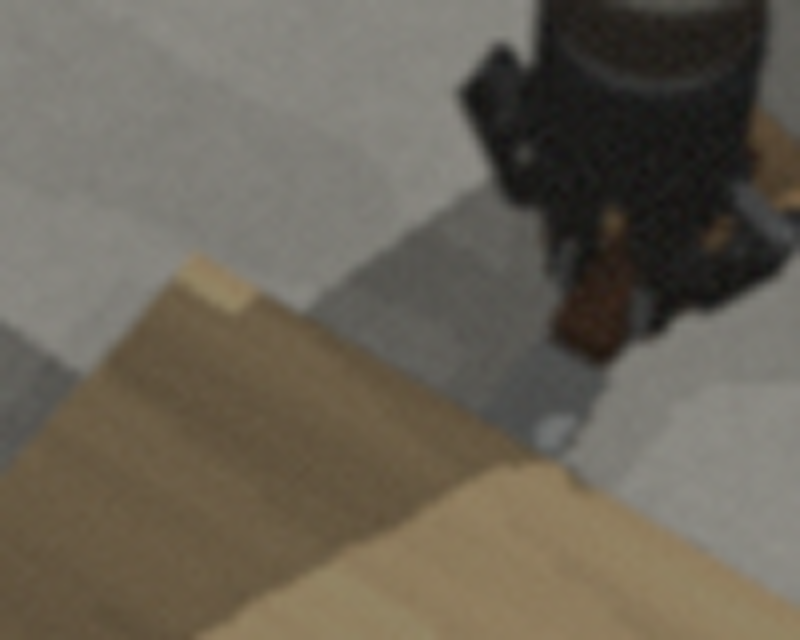

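```bash
cat >> h.py <<'E'
def lp(th,p=0,r=.13,l=.111,dz=-.003):
    tip=np.array([.085-r*np.cos(th),0,.04+r*np.sin(th)])
    t=tip-R.from_euler('y',-p).apply([l,0,dz])
    return cw(t),rot(CY,p)
E
python3 - <<'E'
from h import *
d(*[lp(t) for t in (.05,.1,.2,.3,.4)])
E
```

```text
at [0.5105 0.0459 0.0383] F [-0.1 -1.  -0.3] w 0.0246 t 12.0 j [ 0.09  0.43 -0.27  0.87 -0.   -0.01]
T [-0.0007, 0.0009, -0.0112] W [-0.08, 0.27, -0.16]
T [-0.0012, 0.0008, -0.0177] W [-0.08, 0.27, -0.16]
T [-0.0032, 0.0008, -0.0305] W [-0.08, 0.27, -0.16]
T [-0.0065, 0.0008, -0.0431] W [-0.08, 0.27, -0.16]
T [-0.011, 0.0008, -0.0553] W [-0.08, 0.27, -0.16]
```

Request:
send_rows(
  deltas=[
    {"grip":0,"translation":[0,0,-0.005],"twist":[0,0.2,0]},
    {"grip":0,"translation":[-0.001,0,-0.011],"twist":[0,0.2,0]},
    {"grip":0,"translation":[-0.001,0,-0.018],"twist":[0,0.2,0]},
    {"grip":0,"translation":[-0.003,0,-0.03],"twist":[0,0.2,0]},
    {"grip":0,"translation":[-0.0065,0,-0.043],"twist":[0,0.2,0]},
  ],
)

```text
clock: 12.62
eef_pos: [0.5161, 0.0465, 0.082]
tool_rot: [-0.051, 0.999, -0.001, -0.0]
ft_force: [-1.3, -0.9, -2.6]
grip_width: 0.0244
```

```bash
python3 - <<'E'
from h import *
s=camera("scene");crop(s,180,110,340,250,5,"l1.png")
d(*[lp(t) for t in (.4,.5,.6,.7,.8)])
E
```

```text
at [0.5183 0.0467 0.0841] F [-0.6 -0.6 -1.8] w 0.0244 t 12.68 j [ 0.09  0.39 -0.19  0.99 -0.   -0.01]
T [-0.0029, 0.0009, -0.0095] W [-0.09, 0.26, -0.16]
T [-0.0086, 0.0009, -0.0212] W [-0.09, 0.26, -0.16]
T [-0.0154, 0.0009, -0.0322] W [-0.09, 0.26, -0.16]
T [-0.0233, 0.0009, -0.0425] W [-0.09, 0.26, -0.16]
T [-0.0322, 0.0009, -0.052] W [-0.09, 0.26, -0.16]
```

View pics/l1.png

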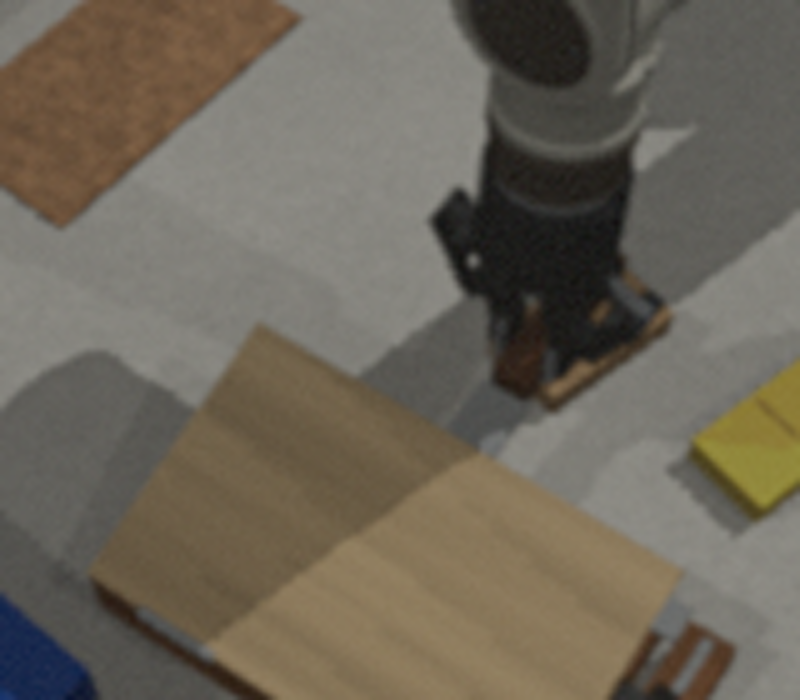

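Request:
send_rows(
  deltas=[
    {"grip":0,"translation":[-0.003,0.0005,-0.0095],"twist":[0,0.2,0]},
    {"grip":0,"translation":[-0.0085,0.0009,-0.021],"twist":[0,0.2,0]},
    {"grip":0,"translation":[-0.0155,0.0009,-0.032],"twist":[0,0.2,0]},
    {"grip":0,"translation":[-0.0235,0.0009,-0.0425],"twist":[0,0.2,0]},
    {"grip":0,"translation":[-0.032,0.0009,-0.052],"twist":[0,0.2,0]},
  ],
)

```text
clock: 13.3
eef_pos: [0.5505, 0.0509, 0.1371]
tool_rot: [-0.051, 0.999, -0.001, 0.001]
ft_force: [-0.8, -1.0, -2.6]
grip_width: 0.0245
```

```bash
python3 - <<'E'
from h import *
s=camera("scene");crop(s,180,90,340,250,5,"m1.png")
d(*[lp(t) for t in (.9,1,1.1,1.2,1.3,1.4)])
E
```

```text
at [0.5525 0.0512 0.1385] F [ 0.4  0.2 -0.3] w 0.0241 t 13.35 j [ 0.09  0.4  -0.02  1.15 -0.   -0.01]
T [-0.0073, -0.0001, -0.0063] W [-0.08, 0.3, -0.15]
T [-0.0179, -0.0, -0.0138] W [-0.08, 0.3, -0.15]
T [-0.0292, -0.0, -0.0202] W [-0.08, 0.3, -0.15]
T [-0.0411, 0.0, -0.0254] W [-0.08, 0.3, -0.15]
T [-0.0535, 0.0, -0.0295] W [-0.08, 0.3, -0.15]
T [-0.0662, 0.0001, -0.0323] W [-0.08, 0.3, -0.15]
```

View pics/m1.png

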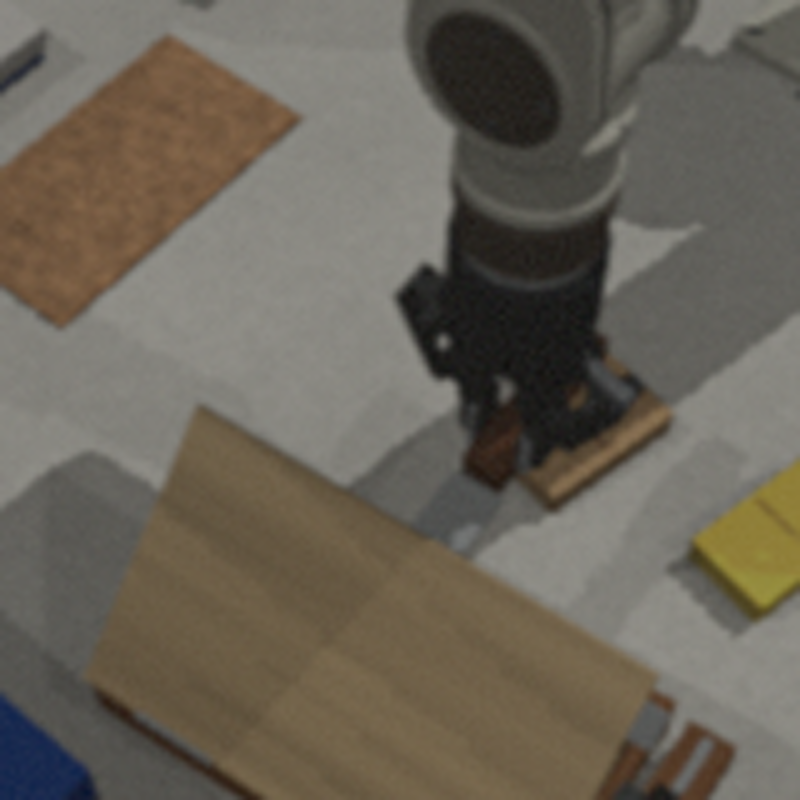

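Request:
send_rows(
  deltas=[
    {"grip":0,"translation":[-0.0075,0,-0.0063],"twist":[0,0.3,0]},
    {"grip":0,"translation":[-0.018,0,-0.0138],"twist":[0,0.3,0]},
    {"grip":0,"translation":[-0.029,0,-0.02],"twist":[0,0.3,0]},
    {"grip":0,"translation":[-0.041,0,-0.0254],"twist":[0,0.3,0]},
    {"grip":0,"translation":[-0.0535,0,-0.0295],"twist":[0,0.3,0]},
  ],
)

```text
clock: 13.98
eef_pos: [0.606, 0.0571, 0.1689]
tool_rot: [-0.051, 0.999, -0.0, 0.0]
ft_force: [-1.5, -0.0, -3.2]
grip_width: 0.0241
```

```bash
python3 - <<'E'
from h import *
s=camera("scene");crop(s,180,90,340,250,5,"n1.png")
d(*[lp(t) for t in (1.4,1.5,1.6,1.7,1.8)])
E
```

```text
at [0.608  0.0572 0.1693] F [ 1.3  0.4 -0.8] w 0.0248 t 14.03 j [ 0.09  0.49  0.2   1.28 -0.   -0.01]
T [-0.0102, -0.0003, -0.0017] W [-0.04, 0.18, -0.13]
T [-0.0231, -0.0002, -0.0033] W [-0.04, 0.18, -0.13]
T [-0.0361, -0.0002, -0.0035] W [-0.04, 0.18, -0.13]
T [-0.049, -0.0002, -0.0024] W [-0.04, 0.18, -0.13]
T [-0.0618, -0.0002, -0.0001] W [-0.04, 0.18, -0.13]
```

View pics/n1.png

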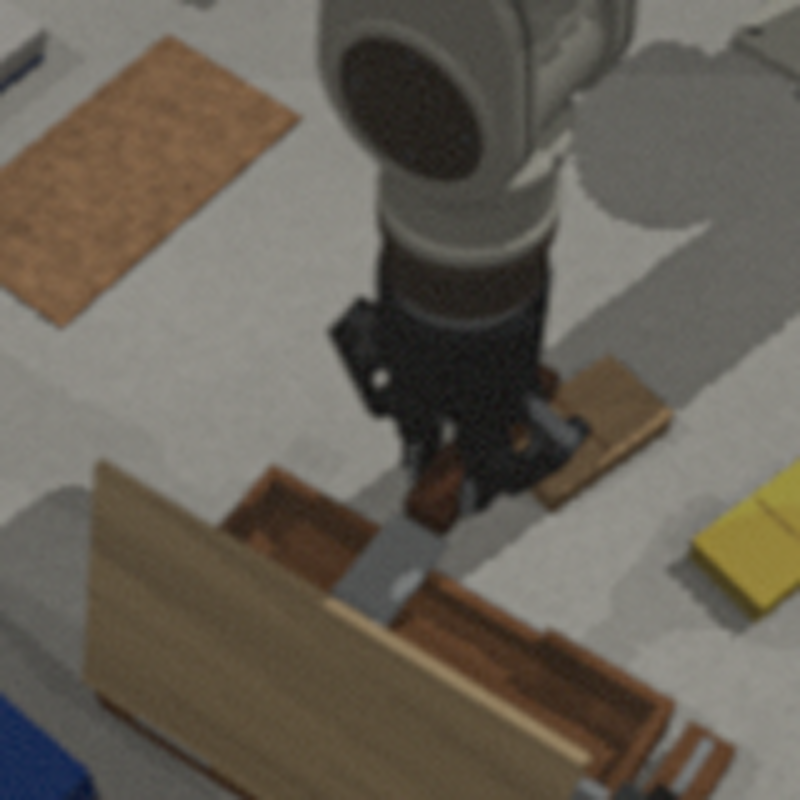

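Request:
send_rows(
  deltas=[
    {"grip":0,"translation":[-0.01,0,-0.0017],"twist":[0,0.2,0]},
    {"grip":0,"translation":[-0.023,0,-0.0033],"twist":[0,0.2,0]},
    {"grip":0,"translation":[-0.036,0,-0.0035],"twist":[0,0.2,0]},
    {"grip":0,"translation":[-0.049,0,-0.0024],"twist":[0,0.2,0]},
    {"grip":0,"translation":[-0.062,0,0],"twist":[0,0.2,0]},
  ],
)

```text
clock: 14.65
eef_pos: [0.6701, 0.064, 0.1699]
tool_rot: [-0.051, 0.999, 0.0, 0.0]
ft_force: [-1.6, 0.6, -1.2]
grip_width: 0.0243
```

```bash
python3 - <<'E'
from h import *
s=camera("scene");crop(s,150,90,340,280,4,"o1.png")
d(*[lp(t) for t in (1.8,1.85,1.9)])
E
```

```text
at [0.6716 0.0641 0.1692] F [ 1.6  0.1 -0.7] w 0.024 t 14.7 j [ 0.1   0.62  0.43  1.38 -0.   -0.01]
T [0.0021, -0.0005, -0.0004] W [-0.0, 0.09, -0.1]
T [-0.0042, -0.0005, 0.0012] W [-0.0, 0.09, -0.1]
T [-0.0104, -0.0005, 0.0032] W [-0.0, 0.09, -0.1]
```

View pics/o1.png

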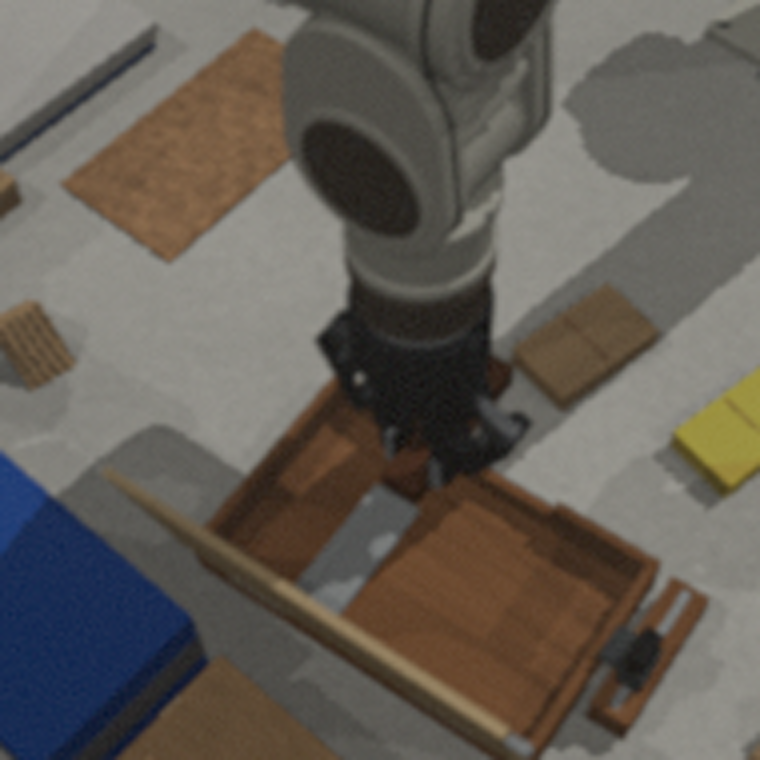

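Request:
send_rows(
  deltas=[
    {"grip":0,"translation":[-0.004,0,0.001],"twist":[0,0,0]},
    {"grip":0,"translation":[-0.009,0,0.003],"twist":[0,0,0]},
    {"grip":0,"translation":[-0.009,0,0.003],"twist":[0,0,0]},
  ],
)

```text
clock: 15.08
eef_pos: [0.6807, 0.0651, 0.1662]
tool_rot: [-0.051, 0.999, 0.0, 0.001]
ft_force: [-0.1, 0.6, -1.0]
grip_width: 0.0243
```

Request:
send_rows(
  deltas=[
    {"grip":0,"translation":[0.03,0,0],"twist":[0,0,0]},
    {"grip":0,"translation":[0.08,0,0],"twist":[0,0,0]},
    {"grip":0,"translation":[0.13,0,0],"twist":[0,0,0]},
    {"grip":0,"translation":[0.18,0,0],"twist":[0,0,0]},
  ],
)

```text
clock: 15.58
eef_pos: [0.5005, 0.0466, 0.1664]
tool_rot: [-0.051, 0.999, 0.0, 0.002]
ft_force: [0.6, -0.6, 0.1]
grip_width: 0.0248
```

```bash
python3 - <<'E'
from h import *
s=camera("scene");crop(s,150,90,340,280,4,"p1.png")
r=rot(-.095)
d(([.474,-.3468,.10],r))
E
```

```text
at [0.4904 0.0456 0.1641] F [-9.1 -1.4 -2.9] w 0.0244 t 15.62 j [ 0.09  0.27 -0.13  1.18  0.   -0.01]
T [0.0558, -0.3887, 0.0646] W [-0.05, -0.56, 11.31]
```

View pics/p1.png

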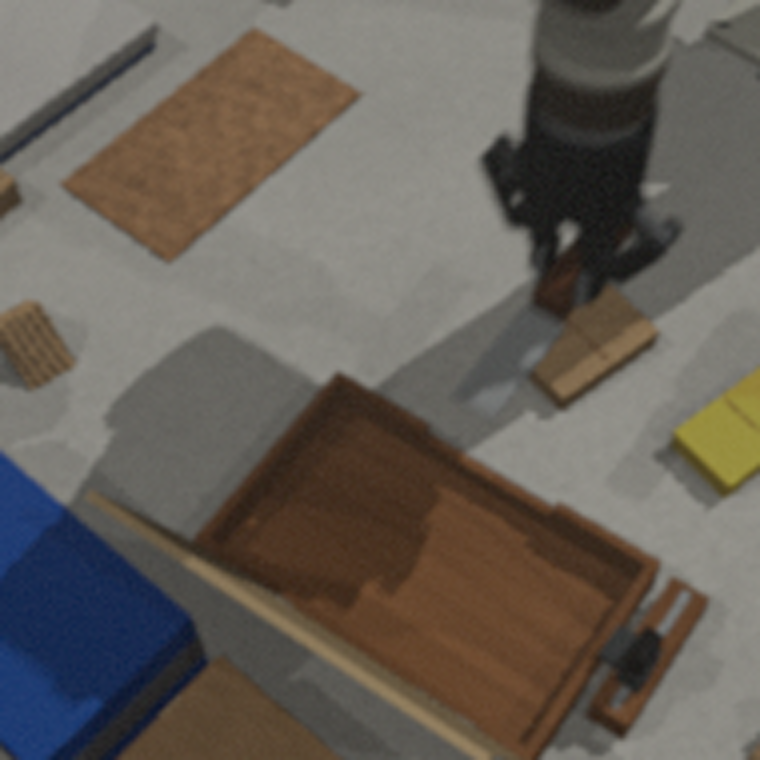

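Request:
send_rows(
  deltas=[
    {"grip":0,"translation":[0.008,-0.055,0.01],"twist":[0,0,2]},
    {"grip":0,"translation":[0.016,-0.11,0.02],"twist":[0,0,4]},
    {"grip":0,"translation":[0.024,-0.165,0.03],"twist":[0,0,6]},
    {"grip":0,"translation":[0.032,-0.22,0.04],"twist":[0,0,8]},
    {"grip":0,"translation":[0.04,-0.275,0.045],"twist":[0,0,10]},
  ],
)

```text
clock: 16.25
eef_pos: [0.4784, -0.2339, 0.1196]
tool_rot: [0.037, 0.999, -0.001, -0.004]
ft_force: [0.7, 0.1, -1.3]
grip_width: 0.0241
```

```bash
python3 - <<'E'
from h import *
r=rot(-.092)
d(([.474,-.3468,.10],r))
E
```

```text
at [ 0.4784 -0.2339  0.1196] F [ 0.7  0.1 -1.3] w 0.0241 t 16.25 j [-0.45  0.38 -0.1   1.1  -0.   -0.38]
T [-0.004, -0.1129, 0.0198] W [-0.11, -0.46, 1.07]
```

Request:
send_rows(
  deltas=[
    {"grip":0,"translation":[-0.002,-0.055,0.01],"twist":[0,0,1]},
    {"grip":0,"translation":[-0.004,-0.113,0.02],"twist":[0,0,1]},
    {"grip":0,"translation":[-0.004,-0.113,0.04],"twist":[0,0,1]},
    {"grip":0,"translation":[-0.004,-0.113,0.06],"twist":[0,-0.3,1]},
  ],
)

```text
clock: 16.75
eef_pos: [0.474, -0.3487, 0.0596]
tool_rot: [0.046, 0.999, -0.001, -0.0]
ft_force: [0.7, 0.7, -1.1]
grip_width: 0.0244
```

```bash
python3 - <<'E'
from h import *
r=rot(-.092)
d(([.474,-.3468,.011],r))
s=camera("scene");crop(s,140,60,260,170,5,"q1.png")
E
```

```text
at [ 0.474  -0.3487  0.0596] F [ 0.7  0.7 -1.1] w 0.0244 t 16.75 j [-0.63  0.54 -0.02  1.01 -0.   -0.54]
T [0.0001, 0.002, 0.0486] W [-0.16, -0.05, -0.04]
```

View pics/q1.png

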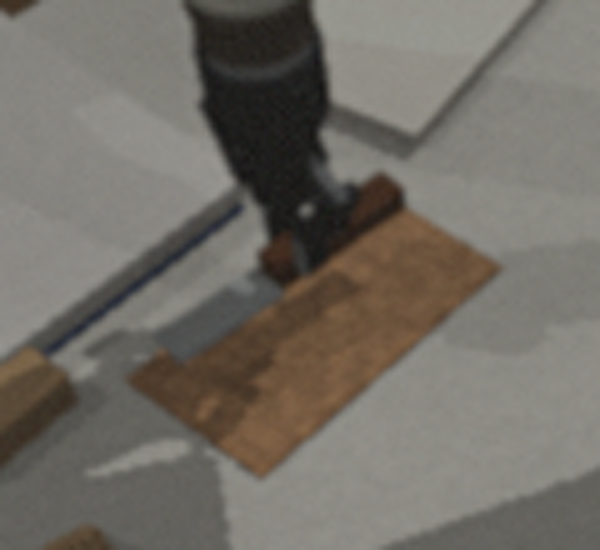

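Request:
send_rows(
  deltas=[
    {"grip":0,"translation":[0.008,0.002,0.025],"twist":[0,0,0]},
    {"grip":0,"translation":[0.008,0.002,0.042],"twist":[0,0,0]},
    {"grip":0,"translation":[0.008,0.002,0.05],"twist":[0,0,0]},
    {"grip":0,"translation":[0.008,0.002,0.05],"twist":[0,0,0]},
  ],
)

```text
clock: 17.3
eef_pos: [0.4641, -0.344, 0.0089]
tool_rot: [0.046, 0.999, -0.0, -0.003]
ft_force: [-5.5, 4.2, 11.3]
grip_width: 0.0243
```

Request:
send_rows(
  deltas=[
    {"grip":0.3,"translation":[0,0,0],"twist":[0,0,0]},
    {"grip":0.6,"translation":[0,0,0],"twist":[0,0,0]},
    {"grip":0.6,"translation":[0,0,0],"twist":[0,0,0]},
    {"grip":0.6,"translation":[0,0,-0.03],"twist":[0,0,0]},
    {"grip":0.7,"translation":[0,0,-0.09],"twist":[0,0,0]},
  ],
)

```text
clock: 17.92
eef_pos: [0.4626, -0.3425, 0.0967]
tool_rot: [0.046, 0.999, 0.002, -0.006]
ft_force: [1.1, -0.9, 1.1]
grip_width: 0.0595
```

Request:
send_rows(
  deltas=[
    {"grip":1,"translation":[0,0,-0.05],"twist":[0,0,0]},
    {"grip":1,"translation":[0,0.05,-0.07],"twist":[0,0,0]},
    {"grip":1,"translation":[0,0.11,-0.07],"twist":[0,0,0]},
    {"grip":1,"translation":[0,0.17,-0.07],"twist":[0,0,0]},
  ],
)

```text
clock: 18.42
eef_pos: [0.4794, -0.1723, 0.1677]
tool_rot: [0.046, 0.999, 0.002, -0.005]
ft_force: [0.6, 0.3, 0.7]
grip_width: 0.0853
```

```bash
python3 - <<'E'
from h import *
d()
s=camera("scene");crop(s,140,60,300,180,5,"r1.png")
t=camera("top");cv2.imwrite("pics/r2.png",t["color"])
E
```

```text
at [ 0.4794 -0.1723  0.1677] F [0.6 0.3 0.7] w 0.0853 t 18.43 j [-0.35  0.3  -0.08  1.2   0.   -0.25]
```

View pics/r1.png

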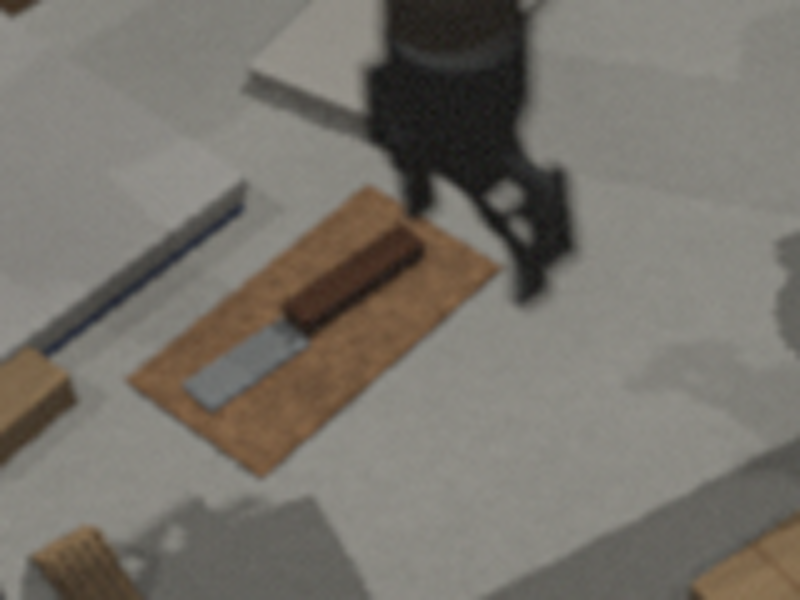

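View pics/r2.png

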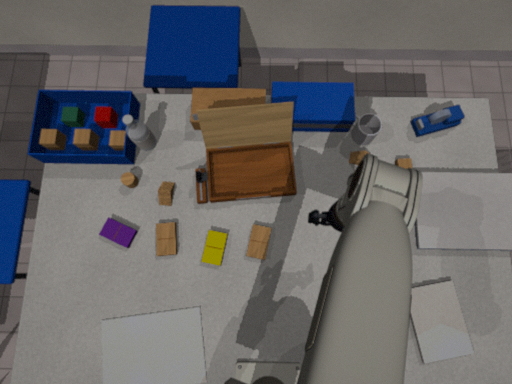

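```bash
python3 - <<'E'
from h import *
r=rot(.09,-.26)
a=np.array([.448,.320,0])+R.from_euler('z',.09).apply([.033,0,0])
d(([*a[:2],.13],r))
print(a)
E
```

```text
at [ 0.4791 -0.1685  0.1674] F [ 0.5 -1.2  0.5] w 0.0853 t 18.52 j [-0.34  0.3  -0.08  1.2   0.   -0.26]
T [0.0392, 0.4897, 0.0406] W [1.67, 14.19, -9.89]
[0.48086644 0.32296599 0.        ]
```

Request:
send_rows(
  deltas=[
    {"grip":1,"translation":[0.005,0.055,0],"twist":[0.3,3,-2]},
    {"grip":1,"translation":[0.01,0.11,0],"twist":[0.7,6,-4]},
    {"grip":1,"translation":[0.015,0.165,0],"twist":[1,9,-6]},
    {"grip":1,"translation":[0.02,0.22,0],"twist":[1.4,12,-8]},
    {"grip":1,"translation":[0.025,0.275,0],"twist":[1.7,14.2,-9.9]},
  ],
)

```text
clock: 19.15
eef_pos: [0.478, 0.1088, 0.169]
tool_rot: [-0.045, 0.99, -0.006, -0.13]
ft_force: [0.1, -0.3, 0.5]
grip_width: 0.0852
```

```bash
python3 - <<'E'
from h import *
r=rot(.09,-.26)
a=np.array([.448,.320,0])+R.from_euler('z',.09).apply([.033,0,0])
d(([*a[:2],.13],r))
E
```

```text
at [0.478  0.1088 0.169 ] F [ 0.1 -0.3  0.5] w 0.0852 t 19.15 j [0.21 0.47 0.13 1.5  0.03 0.11]
T [-0.0315, 0.2131, 0.0318] W [-0.05, -0.05, 0.02]
```

Request:
send_rows(
  deltas=[
    {"grip":1,"translation":[-0.008,0.054,0.008],"twist":[0,0,0]},
    {"grip":1,"translation":[-0.016,0.108,0.016],"twist":[0,0,0]},
    {"grip":1,"translation":[-0.024,0.16,0.024],"twist":[0,0,0]},
    {"grip":1,"translation":[-0.0315,0.213,0.032],"twist":[0,0,0]},
    {"grip":1,"translation":[-0.0315,0.213,0.032],"twist":[0,0,0]},
  ],
)

```text
clock: 19.77
eef_pos: [0.4803, 0.3257, 0.1277]
tool_rot: [-0.047, 0.99, -0.007, -0.131]
ft_force: [0.4, -0.3, -1.3]
grip_width: 0.0853
```

```bash
python3 - <<'E'
from h import *
d()
c=camera("wrist"); cv2.imwrite("pics/s1.png",c["color"])
E
```

```text
at [0.4803 0.3257 0.1277] F [ 0.4 -0.3 -1.3] w 0.0853 t 19.77 j [0.54 0.65 0.34 1.5  0.11 0.43]
```

View pics/s1.png

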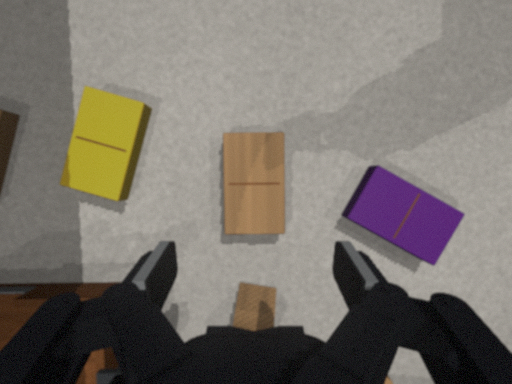

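```bash
cat >> h.py <<'E'
TL=[[-.05,.03,.022],[-.05,-.03,.022],[.05,-.03,.022],[.05,.03,.022]]
E
python3 - <<'E'
from h import *
c=camera("wrist")
px=[(284,132),(223,133),(224,234),(285,234)]
print([ray(c,*p,.022).round(4).tolist() for p in px])
L=[[-.05,.03,.022],[-.05,-.03,.022],[.05,-.03,.022],[.05,.03,.022]]
for q in ([px[0],px[1],px[2],px[3]],[px[1],px[0],px[3],px[2]]): print(*fit([(c,L,q)],[.45,.32,.09]))
E
```

```text
[[0.3953, 0.3439, 0.022], [0.4017, 0.2851, 0.022], [0.5, 0.2947, 0.022], [0.4944, 0.3547, 0.022]]
[0.44787757 0.3196061  0.10272452] [[ 0.4 -0.2]
 [-0.4 -0.5]
 [ 0.1  0.7]
 [-0.1  0.1]]
[0.45187269 0.27692423 0.08467448] [[ 1.820e+01 -6.000e-01]
 [-1.046e+02 -1.000e-01]
 [-1.052e+02  1.000e-01]
 [ 1.650e+01  6.000e-01]]
```

```bash
python3 - <<'E'
from h import *
r=rot(.103,-.26)
a=np.array([.4479,.3196,0])+R.from_euler('z',.103).apply([.030,0,0])
d(([*a[:2],.05],r),([*a[:2],.002],r))
E
```

```text
at [0.4809 0.3226 0.129 ] F [ 0.4 -0.7  0.4] w 0.0851 t 19.88 j [0.53 0.65 0.34 1.5  0.11 0.43]
T [-0.0174, 0.0005, 0.0771] W [0.06, -0.1, -0.66]
T [-0.0298, 0.0006, 0.1235] W [0.06, -0.1, -0.66]
```

Request:
send_rows(
  deltas=[
    {"grip":1,"translation":[-0.009,0.0005,0.04],"twist":[0,0,-0.6]},
    {"grip":1,"translation":[-0.0175,0.0005,0.077],"twist":[0,0,-0.6]},
    {"grip":1,"translation":[-0.025,0.0005,0.105],"twist":[0,0,-0.6]},
    {"grip":1,"translation":[-0.03,0.0005,0.1235],"twist":[0,0,-0.6]},
    {"grip":1,"translation":[-0.03,0.0005,0.1235],"twist":[0,0,-0.6]},
  ],
)

```text
clock: 20.5
eef_pos: [0.4775, 0.321, 0.001]
tool_rot: [-0.049, 0.99, -0.007, -0.132]
ft_force: [-0.7, -0.7, 0.2]
grip_width: 0.0855
```

Request:
send_rows(
  deltas=[
    {"grip":0.4,"translation":[0,0,0],"twist":[0,0,0]},
    {"grip":0.4,"translation":[0,0,0],"twist":[0,0,0]},
    {"grip":0.3,"translation":[0,0,0],"twist":[0,0,0]},
    {"grip":0.3,"translation":[0,0,0],"twist":[0,0,0]},
  ],
)

```text
clock: 21.0
eef_pos: [0.4792, 0.3216, 0.0031]
tool_rot: [-0.05, 0.99, -0.006, -0.13]
ft_force: [1.9, 0.2, 6.8]
grip_width: 0.0584
```

```bash
python3 - <<'E'
from h import *
d()
c=camera("wrist"); cv2.imwrite("pics/u1.png",c["color"])
s=camera("scene");crop(s,320,150,440,250,6,"u2.png")
E
```

```text
at [0.4792 0.3216 0.0031] F [1.9 0.2 6.8] w 0.0584 t 21.0 j [0.53 0.75 0.18 1.23 0.11 0.42]
```

View pics/u1.png

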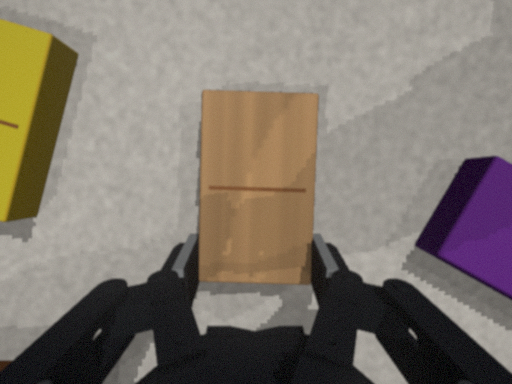

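View pics/u2.png

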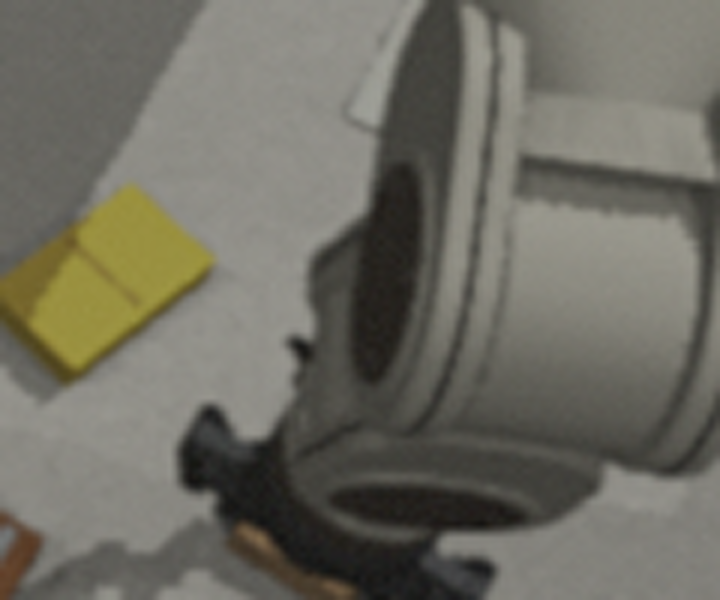

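Request:
send_rows(
  deltas=[
    {"grip":0,"translation":[0,0,-0.03],"twist":[0,0,0]},
    {"grip":0,"translation":[0.02,0,-0.08],"twist":[0,-6,0]},
    {"grip":0,"translation":[0.04,0,-0.13],"twist":[0,-12,0]},
    {"grip":0,"translation":[0.055,0,-0.17],"twist":[0,-20,0]},
    {"grip":0,"translation":[0.06,0,-0.2],"twist":[0,-30,0]},
  ],
)

```text
clock: 21.72
eef_pos: [0.4736, 0.3216, 0.2153]
tool_rot: [-0.049, 0.99, 0.009, 0.135]
ft_force: [-0.2, 0.4, -1.5]
grip_width: 0.0584
```

```bash
cat > kin.py <<'E'
from h import *
import json
def fk(P,q):
    x0,z0,L1,a1,L2,a2,L3,yo=P
    j1,j2,j3,j4,j5,j6=q
    al=j2+a1; be=j2-j3+a2; ph=j2-j3+j4
    wx=x0+L1*np.sin(al)+L2*np.cos(be); wz=z0+L1*np.cos(al)-L2*np.sin(be)
    # tool dir in arm plane with j5 yaw
    dx=np.cos(ph)*np.cos(j5); dy=np.sin(j5); dz=-np.sin(ph)*np.cos(j5)
    v=np.array([wx+L3*dx, L3*dy*yo, wz+L3*dz])
    return R.from_euler('z',j1).apply(v)
def load():
    return [json.loads(l) for l in open("log.jsonl")]
def fitk():
    D=load()
    best=None
    for yo in (1,-1):
        f=lambda P: np.concatenate([[*(fk([*P,yo],q)-p)] for q,p,_ in D])
        s=least_squares(f,[0,.2,.3,0,.3,0,.25],loss='soft_l1',f_scale=.003)
        if best is None or s.cost<best[1]: best=([*s.x,yo],s.cost,np.abs(f(s.x)).max())
    return best
if __name__=="__main__":
    d(); b=fitk(); print(np.round(b[0],4),b[1:])
E
python3 kin.py; python3 - <<'E'
from h import *
c=camera("scene"); crop(c,280,90,440,210,5,"v1.png")
E
```

```text
at [0.4736 0.3216 0.2153] F [-0.2  0.4 -1.5] w 0.0584 t 21.73 j [ 0.67  0.21 -0.11  1.02 -0.14  0.56]
[-0.      0.2204  0.4912  0.0015  0.3912 -0.0211  0.3827  1.    ] (np.float64(0.00011255426174947052), np.float64(0.012099605013647818))
```

View pics/v1.png

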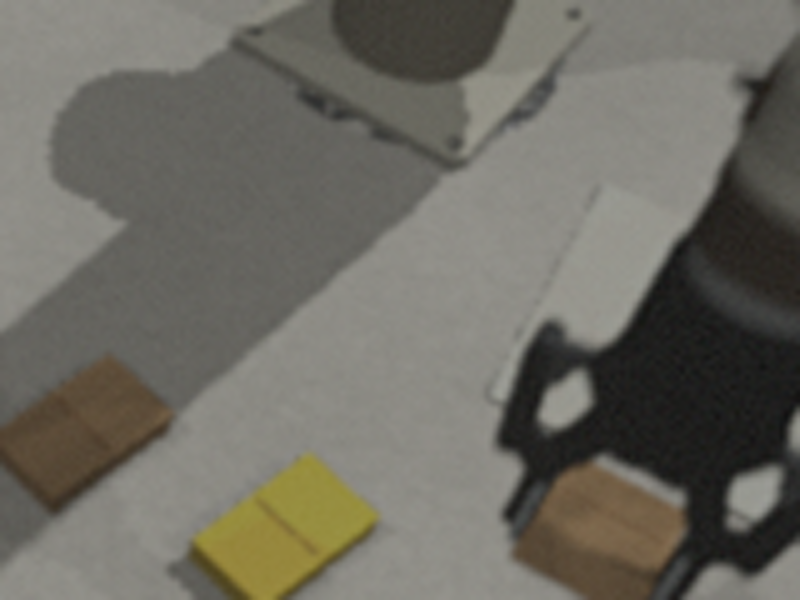

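```bash
cat >> h.py <<'E'
def rel(tile_xyz,tyaw,tcp,quat):
    Rt=R.from_quat(quat); return Rt.inv()*R.from_euler('z',tyaw), Rt.inv().apply(np.array(tile_xyz)-tcp)
def place(relp,c,head,dz=0):
    # tile stands: x up, heading 'head' for former up->back
    RT=R.from_euler('z',head)*R.from_euler('y',-np.pi/2)
    Rr,tr=relp
    Rtool=RT*Rr.inv()
    return np.array(c)+[0,0,dz]-Rtool.apply(tr),Rtool
RA=rel([.4479,.3196,.011],.103,[.4792,.3216,.0031],[-.04959,.99007,-.00642,-.1307])
E
cat > ik.py <<'E'
from kin import *
P=fitk()[0]
def ik(p,Rt):
    # feasibility of radial part
    w=np.array(p)-Rt.apply([0,0,P[6]])
    az=np.arctan2(w[1],w[0]); r=np.hypot(w[0],w[1])-P[0]; z=w[2]-P[1]
    D=np.hypot(r,z); L1,L2=P[2],P[4]
    if D>L1+L2 or D<abs(L1-L2): return None,D
    inte=np.arccos((L1**2+L2**2-D*D)/(2*L1*L2)); g=np.arccos((L1**2+D*D-L2**2)/(2*L1*D))
    j2=np.pi/2-(np.arctan2(z,r)+g)-P[3]; j3=np.pi/2-(np.pi-inte)+P[5]-P[3]
    dv=R.from_euler('z',-az).apply(Rt.apply([0,0,1])); ph=np.arctan2(-dv[2],dv[0]); j4=ph-j2+j3
    j5=np.arcsin(dv[1])
    return np.round([az,j2,j3,j4,j5],2),round(D,3)
E
python3 - <<'E'
from h import *
from ik import ik
c=cw([-.01,.065,.058])
for h in (.15,.3):
  for dz in (.14,.07,.0):
    p,r=place(RA,c,h,dz); print(h,dz,p.round(4),ik(p,r))
p,r=place(RA,c,.15,.14)
d((p,r))
o=bot.get_obs(); print(ik(o["eef_pos"],R.from_quat(o["tool_rot"])))
E
```

```text
0.15 0.14 [0.6573 0.1266 0.2293] (array([ 0.24,  0.3 , -0.89, -0.93, -0.08]), np.float64(0.319))
0.15 0.07 [0.6573 0.1266 0.1593] (array([ 0.24,  0.52, -0.93, -1.19, -0.08]), np.float64(0.303))
0.15 0.0 [0.6573 0.1266 0.0893] (array([ 0.24,  0.75, -0.93, -1.42, -0.08]), np.float64(0.302))
0.3 0.14 [0.6572 0.1278 0.2293] (array([ 0.06,  0.31, -0.88, -0.92,  0.23]), np.float64(0.323))
0.3 0.07 [0.6572 0.1278 0.1593] (array([ 0.06,  0.52, -0.92, -1.17,  0.23]), np.float64(0.307))
0.3 0.0 [0.6572 0.1278 0.0893] (array([ 0.06,  0.75, -0.92, -1.4 ,  0.23]), np.float64(0.306))
at [0.4707 0.3211 0.2177] F [-5.7 -2.4 -0.9] w 0.0586 t 21.77 j [ 0.68  0.2  -0.12  1.01 -0.14  0.56]
T [-0.1629, -0.2125, 0.0331] W [-1.96, -59.05, -2.13]
(array([ 0.7 ,  0.21, -0.1 ,  1.02, -0.15]), np.float64(0.603))
```

Request:
send_rows(
  deltas=[
    {"grip":0,"translation":[-0.025,-0.035,0.003],"twist":[0,-9,0]},
    {"grip":0,"translation":[-0.052,-0.07,0.01],"twist":[-0.4,-18,-0.4]},
    {"grip":0,"translation":[-0.08,-0.105,0.015],"twist":[-0.8,-27,-0.8]},
    {"grip":0,"translation":[-0.107,-0.14,0.02],"twist":[-1.2,-36,-1.2]},
    {"grip":0,"translation":[-0.135,-0.175,0.027],"twist":[-1.6,-45,-1.6]},
  ],
)

```text
clock: 22.4
eef_pos: [0.616, 0.1734, 0.2249]
tool_rot: [-0.057, 0.874, 0.04, 0.481]
ft_force: [0.6, 0.6, -2.1]
grip_width: 0.0587
```

```bash
python3 - <<'E'
from h import *
c=cw([0,.065,.058])
d(place(RA,c,.15,.14),place(RA,c,.15,.05),place(RA,c,.15,.0))
E
```

```text
at [0.616  0.1734 0.2249] F [ 0.6  0.6 -2.1] w 0.0587 t 22.4 j [ 0.36  0.08 -0.78 -0.28 -0.18  0.13]
T [-0.0281, -0.0524, 0.0348] W [-0.32, -17.3, -0.89]
T [0.0479, -0.0537, 0.0829] W [-0.32, -17.3, -0.89]
T [0.0901, -0.0545, 0.1097] W [-0.32, -17.3, -0.89]
```

Request:
send_rows(
  deltas=[
    {"grip":0,"translation":[-0.015,-0.026,0.018],"twist":[-0.2,-8,-0.4]},
    {"grip":0,"translation":[-0.028,-0.052,0.035],"twist":[-0.3,-15,-0.8]},
    {"grip":0,"translation":[-0.028,-0.0525,0.035],"twist":[-0.3,-17.3,-0.9]},
    {"grip":0,"translation":[-0.028,-0.0525,0.035],"twist":[-0.3,-17.3,-0.9]},
  ],
)

```text
clock: 22.9
eef_pos: [0.6666, 0.1265, 0.2243]
tool_rot: [-0.059, 0.794, 0.046, 0.603]
ft_force: [0.1, -0.4, -1.4]
grip_width: 0.0587
```

```bash
python3 - <<'E'
from h import *
c=cw([0,.065,.058])
d(place(RA,c,.15,.14),place(RA,c,.15,.05),place(RA,c,.15,.0))
s=camera("scene"); crop(s,220,100,380,250,5,"w1.png")
s=camera("top"); crop(s,170,100,310,220,5,"w2.png")
E
```

```text
at [0.6666 0.1265 0.2243] F [ 0.1 -0.4 -1.4] w 0.0587 t 22.9 j [ 0.22  0.35 -0.93 -1.   -0.06  0.02]
T [-0.0051, 0.001, -0.0006] W [-0.08, -0.49, 0.02]
T [0.0816, 0.0009, 0.0235] W [-0.08, -0.49, 0.02]
T [0.1298, 0.0007, 0.0369] W [-0.08, -0.49, 0.02]
```

View pics/w1.png

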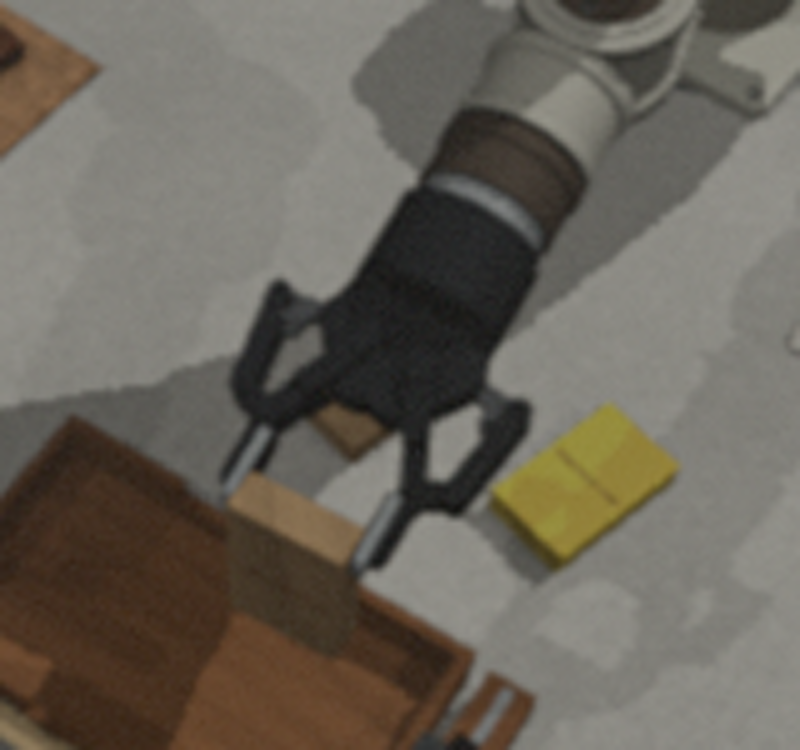

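View pics/w2.png

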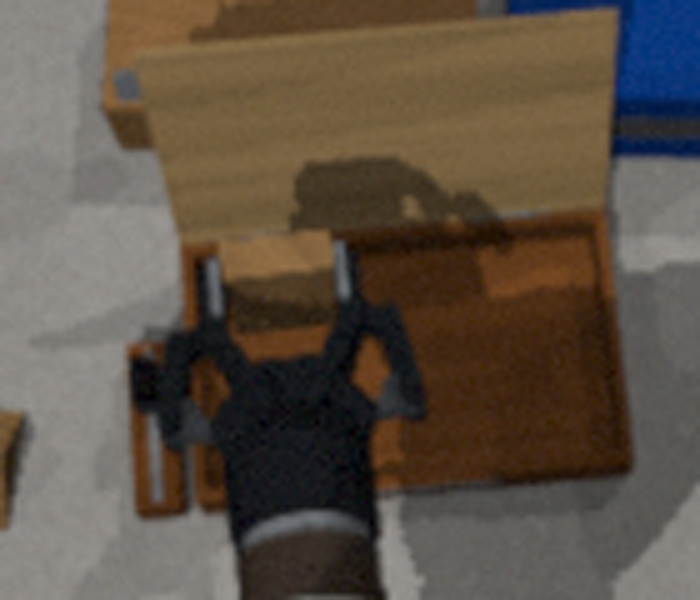

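Request:
send_rows(
  deltas=[
    {"grip":0,"translation":[0.025,0.001,0.007],"twist":[0,-0.5,0]},
    {"grip":0,"translation":[0.055,0.001,0.016],"twist":[0,-0.5,0]},
    {"grip":0,"translation":[0.082,0.001,0.0235],"twist":[0,-0.5,0]},
    {"grip":0,"translation":[0.105,0.001,0.03],"twist":[0,-0.5,0]},
    {"grip":0,"translation":[0.115,0.001,0.033],"twist":[0,-0.5,0]},
  ],
)

```text
clock: 23.62
eef_pos: [0.6694, 0.1303, 0.1077]
tool_rot: [-0.059, 0.79, 0.047, 0.608]
ft_force: [0.8, 0.3, -0.2]
grip_width: 0.0586
```

```bash
python3 - <<'E'
from h import *
c=cw([0,.065,.058])
d(place(RA,c,.15,.0))
s=camera("scene"); crop(s,220,100,380,250,5,"x1.png")
E
```

```text
at [0.6694 0.1303 0.1077] F [ 0.8  0.3 -0.2] w 0.0586 t 23.62 j [ 0.22  0.76 -0.96 -1.46 -0.07  0.02]
T [0.0184, -0.0024, 0.0023] W [0.08, 0.27, 0.04]
```

View pics/x1.png

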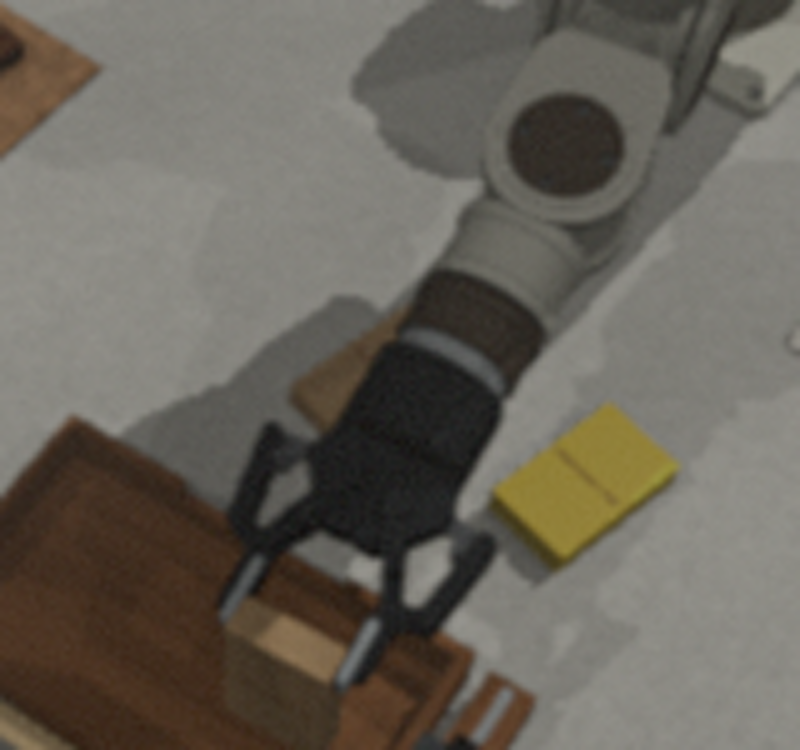

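Request:
send_rows(
  deltas=[
    {"grip":0,"translation":[0.008,-0.001,0.001],"twist":[0,0.2,0]},
    {"grip":0,"translation":[0.014,-0.001,0.002],"twist":[0,0.2,0]},
    {"grip":0,"translation":[0.0175,-0.001,0.0023],"twist":[0,0.2,0]},
    {"grip":0,"translation":[0.0175,-0.001,0.0023],"twist":[0,0.2,0]},
  ],
)

```text
clock: 24.18
eef_pos: [0.6681, 0.1292, 0.0922]
tool_rot: [-0.059, 0.789, 0.047, 0.609]
ft_force: [-1.0, 0.2, 5.5]
grip_width: 0.0588
```

```bash
python3 - <<'E'
from h import *
c=cw([0,.065,.058])
d(place(RA,c,.15,.0))
E
```

```text
at [0.6681 0.1292 0.0922] F [-1.   0.2  5.5] w 0.0588 t 24.18 j [ 0.22  0.81 -0.96 -1.51 -0.07  0.02]
T [0.0031, -0.0014, -0.0004] W [0.08, 0.37, 0.03]
```

Request:
send_rows(
  deltas=[
    {"grip":0,"translation":[0.0,0,0],"twist":[0,0.3,0]},
    {"grip":0.8,"translation":[0.0,0,0],"twist":[0,0.3,0]},
    {"grip":0.9,"translation":[0,0,0],"twist":[0,0.3,0]},
    {"grip":0.9,"translation":[0,0,0],"twist":[0,0.3,0]},
  ],
)

```text
clock: 24.68
eef_pos: [0.6681, 0.1291, 0.0921]
tool_rot: [-0.059, 0.791, 0.047, 0.607]
ft_force: [-1.0, -0.1, -0.0]
grip_width: 0.0767
```

```bash
python3 - <<'E'
from h import *
d()
s=camera("scene"); crop(s,220,130,380,280,5,"y1.png")
s=camera("top"); crop(s,170,100,310,220,5,"y2.png")
E
```

```text
at [0.6681 0.1291 0.0921] F [-1.  -0.1 -0. ] w 0.0767 t 24.68 j [ 0.22  0.8  -0.96 -1.5  -0.07  0.02]
```

View pics/y1.png

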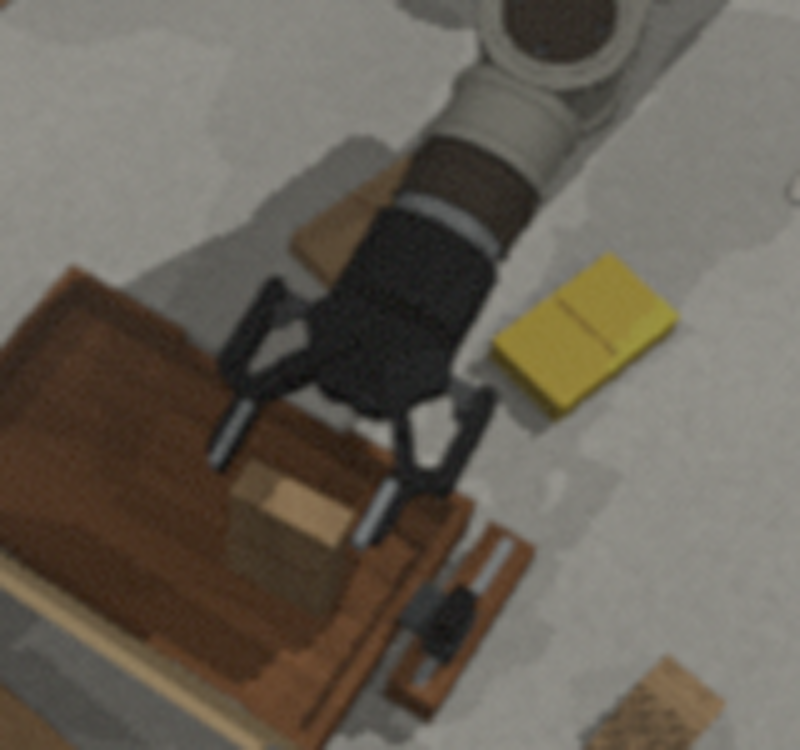

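View pics/y2.png

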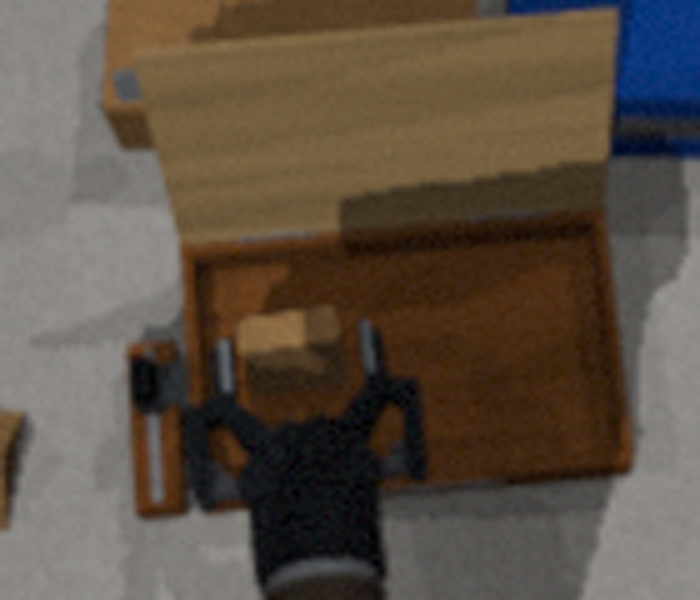

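```bash
python3 - <<'E'
from h import *
from ik import ik
o=bot.get_obs();p=o["eef_pos"];q=R.from_quat(o["tool_rot"])
hd=np.array([np.cos(.15),np.sin(.15),0])
T=[(p+[0,0,.03],q),(p-hd*.015+[0,0,.07],q),(p-hd*.03+[0,0,.12],q),(p-hd*.05+[0,0,.17],rot(.15,1.15)),(p-hd*.08+[0,0,.19],rot(.15,.95))]
d(*T)
for t in T: print(ik(*t))
E
```

```text
at [0.6681 0.1291 0.0921] F [ 1.4 -0.2 -0.2] w 0.0769 t 24.77 j [ 0.22  0.8  -0.96 -1.5  -0.07  0.02]
T [-0.029, 0.0001, -0.0078] W [0.0, 0.0, 0.0]
T [-0.0637, 0.0002, -0.0326] W [0.0, 0.0, 0.0]
T [-0.1082, 0.0004, -0.06] W [0.0, 0.0, 0.0]
T [-0.1513, 0.0005, -0.0923] W [0.14, 9.12, -0.12]
T [-0.1629, 0.0007, -0.1264] W [0.16, 20.58, -0.1]
(array([ 0.24,  0.7 , -0.96, -1.4 , -0.09]), np.float64(0.29))
(array([ 0.25,  0.56, -0.99, -1.29, -0.09]), np.float64(0.277))
(array([ 0.25,  0.37, -1.  , -1.11, -0.1 ]), np.float64(0.273))
(array([ 0.25,  0.04, -0.87, -0.49, -0.1 ]), np.float64(0.324))
(array([ 0.25, -0.11, -0.7 ,  0.03, -0.08]), np.float64(0.39))
```

Request:
send_rows(
  deltas=[
    {"grip":0.9,"translation":[-0.029,0,-0.008],"twist":[0,0,0]},
    {"grip":0.9,"translation":[-0.064,0,-0.032],"twist":[0,0,0]},
    {"grip":1,"translation":[-0.108,0,-0.06],"twist":[0,0,0]},
    {"grip":1,"translation":[-0.151,0,-0.092],"twist":[0,9,0]},
    {"grip":1,"translation":[-0.163,0,-0.126],"twist":[0,19,0]},
  ],
)

```text
clock: 25.4
eef_pos: [0.6252, 0.123, 0.2485]
tool_rot: [-0.063, 0.835, 0.043, 0.545]
ft_force: [1.5, 0.1, -0.1]
grip_width: 0.0855
```

```bash
python3 - <<'E'
from h import *
from ik import ik
r=rot(-.16,-.26)
tb=np.array([.4445,.0324,0])
a=tb+R.from_euler('z',-.16).apply([.035,0,.13])
d((a+[0,0,.05],r),(a,r)); print(ik(a,r))
s=camera("scene"); crop(s,180,110,380,280,4,"z1.png")
s=camera("top"); crop(s,170,100,310,220,5,"z2.png")
E
```

```text
at [0.6252 0.123  0.2485] F [ 1.5  0.1 -0.1] w 0.0855 t 25.4 j [ 0.23  0.09 -0.89 -0.57 -0.07  0.03]
T [0.1264, -0.0731, -0.1181] W [8.59, 80.44, 17.46]
T [0.1722, -0.0732, -0.098] W [8.59, 80.44, 17.46]
(array([0.02, 0.47, 0.03, 1.39, 0.05]), np.float64(0.641))
```

View pics/z1.png

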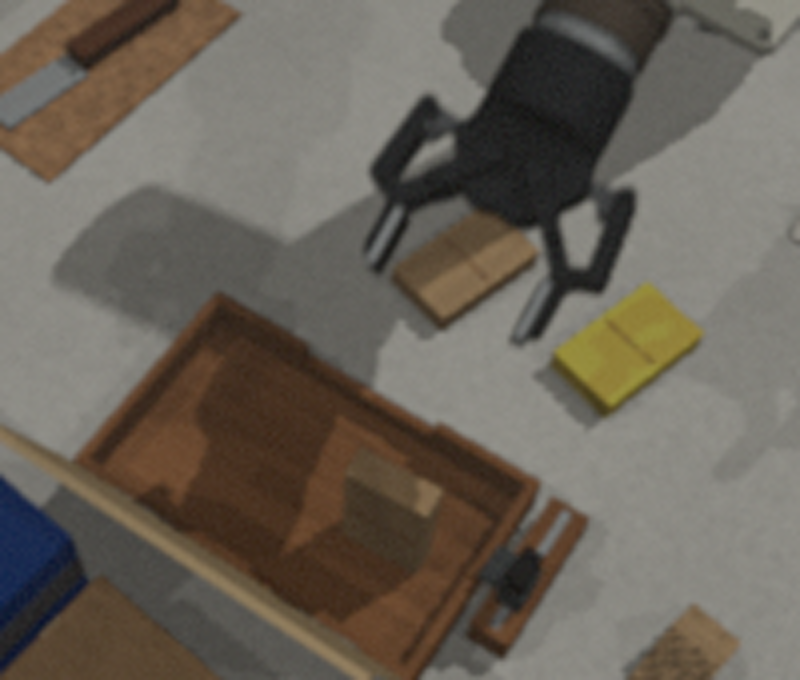

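View pics/z2.png

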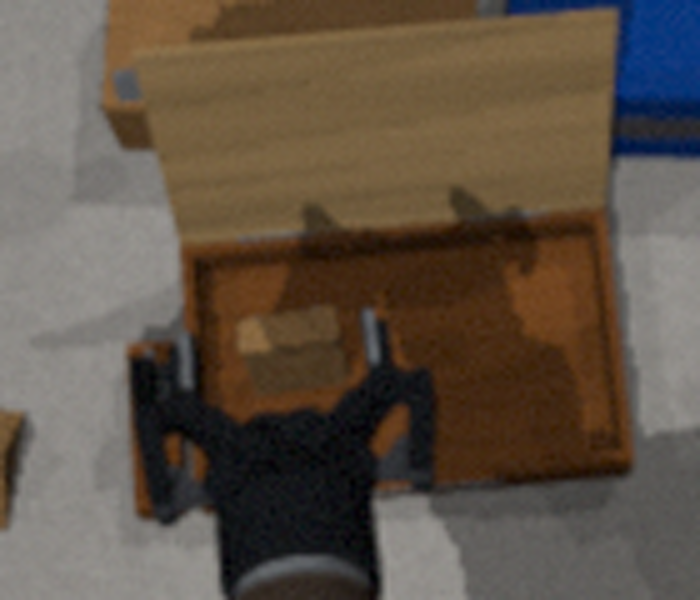

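Request:
send_rows(
  deltas=[
    {"grip":1,"translation":[0.005,-0.005,-0.03],"twist":[1,9.5,2]},
    {"grip":1,"translation":[0.015,-0.015,-0.06],"twist":[2,19,4]},
    {"grip":1,"translation":[0.03,-0.03,-0.08],"twist":[3,28.5,6]},
    {"grip":1,"translation":[0.05,-0.045,-0.1],"twist":[4,38,8]},
    {"grip":1,"translation":[0.07,-0.06,-0.11],"twist":[5,47,10]},
  ],
)

```text
clock: 26.12
eef_pos: [0.5079, 0.0441, 0.232]
tool_rot: [0.01, 0.976, 0.028, 0.215]
ft_force: [1.1, 0.4, -0.3]
grip_width: 0.0856
```

```bash
python3 - <<'E'
from h import *
r=rot(-.16,-.26)
tb=np.array([.4445,.0324,0])
a=tb+R.from_euler('z',-.16).apply([.035,0,.13])
d((a+[0,0,.03],r),(a,r))
E
```

```text
at [0.5079 0.0441 0.232 ] F [ 1.1  0.4 -0.3] w 0.0856 t 26.12 j [ 0.08 -0.06 -0.43  0.76  0.02  0.1 ]
T [0.0558, -0.0217, 0.0523] W [4.21, 39.37, 8.61]
T [0.0684, -0.0235, 0.0794] W [4.21, 39.37, 8.61]
```

Request:
send_rows(
  deltas=[
    {"grip":1,"translation":[0.014,-0.006,0.013],"twist":[1,10,2.1]},
    {"grip":1,"translation":[0.028,-0.011,0.026],"twist":[2.1,20,4.3]},
    {"grip":1,"translation":[0.042,-0.016,0.039],"twist":[3.2,30,6.5]},
    {"grip":1,"translation":[0.056,-0.022,0.052],"twist":[4.2,39.4,8.6]},
    {"grip":1,"translation":[0.062,-0.022,0.065],"twist":[4.2,39.4,8.6]},
  ],
)

```text
clock: 26.75
eef_pos: [0.4798, 0.027, 0.1389]
tool_rot: [0.08, 0.988, 0.01, -0.133]
ft_force: [-0.2, -0.3, -1.0]
grip_width: 0.0854
```

```bash
python3 - <<'E'
from h import *
d()
c=camera("wrist"); cv2.imwrite("pics/za.png",c["color"])
E
```

```text
at [0.4798 0.027  0.1389] F [-0.2 -0.3 -1. ] w 0.0854 t 26.75 j [0.03 0.47 0.06 1.42 0.05 0.18]
```

View pics/za.png

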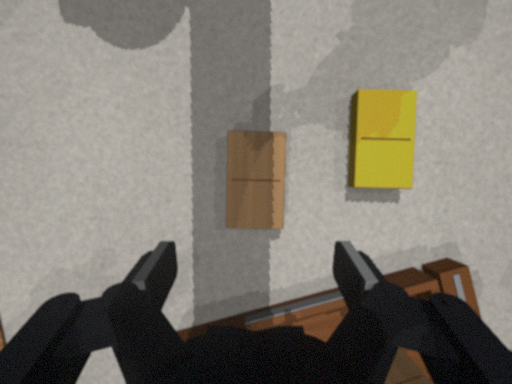

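```bash
python3 - <<'E'
from h import *
c=camera("wrist")
px=[(285.5,132),(227.5,130),(226.5,227.5),(284,228.5)]
p,res=fit([(c,TL,px)],[.4445,.032,-.16]); print(p,res)
r=rot(p[2],-.26)
a=np.array([p[0],p[1],0])+R.from_euler('z',p[2]).apply([.030,0,0])
d((a+[0,0,.05],r),(a+[0,0,.002],r))
E
```

```text
[ 0.4416521   0.03435896 -0.1760644 ] [[ 0.9 -1.3]
 [-0.5 -0.2]
 [-0.7  0.6]
 [ 0.4  0.6]]
at [0.4777 0.0274 0.1417] F [-0.7  0.2  0.3] w 0.0855 t 26.85 j [0.03 0.46 0.05 1.42 0.05 0.18]
T [-0.0174, 0.0006, 0.0903] W [-0.27, -0.24, 0.91]
T [-0.03, 0.0007, 0.1366] W [-0.27, -0.24, 0.91]
```

Request:
send_rows(
  deltas=[
    {"grip":1,"translation":[-0.009,0.0005,0.045],"twist":[-0.2,0,0.7]},
    {"grip":1,"translation":[-0.018,0.0005,0.09],"twist":[-0.2,0,0.7]},
    {"grip":1,"translation":[-0.025,0.0005,0.115],"twist":[-0.2,0,0.7]},
    {"grip":1,"translation":[-0.031,0.0005,0.1365],"twist":[-0.2,0,0.7]},
    {"grip":1,"translation":[-0.031,0.0005,0.1365],"twist":[-0.2,0,0.7]},
  ],
)

```text
clock: 27.48
eef_pos: [0.4712, 0.029, 0.0025]
tool_rot: [0.085, 0.988, 0.011, -0.13]
ft_force: [-1.3, 0.9, 0.5]
grip_width: 0.0857
```

Request:
send_rows(
  deltas=[
    {"grip":0.4,"translation":[0,0,0],"twist":[0,0,0]},
    {"grip":0.4,"translation":[0,0,0],"twist":[0,0,0]},
    {"grip":0,"translation":[0,0,0],"twist":[0,0,0]},
    {"grip":0,"translation":[0,0,0],"twist":[0,0,0]},
  ],
)

```text
clock: 27.98
eef_pos: [0.4727, 0.0291, 0.0049]
tool_rot: [0.085, 0.988, 0.012, -0.128]
ft_force: [-0.4, 0.2, 7.1]
grip_width: 0.0583
```

```bash
python3 - <<'E'
from h import *
d(); print(bot.get_obs()["tool_rot"])
c=camera("wrist"); cv2.imwrite("pics/zb.png",c["color"])
E
```

```text
at [0.4727 0.0291 0.0049] F [-0.4  0.2  7.1] w 0.0583 t 27.98 j [ 0.03  0.59 -0.13  1.1   0.05  0.19]
[ 0.08482845  0.98805129  0.01158218 -0.12815867]
```

View pics/zb.png

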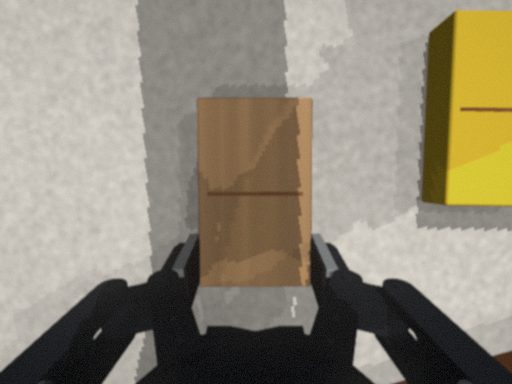

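Request:
send_rows(
  deltas=[
    {"grip":0,"translation":[0,0,-0.03],"twist":[0,0,0]},
    {"grip":0,"translation":[0.02,0,-0.08],"twist":[0,-6,0]},
    {"grip":0,"translation":[0.04,0,-0.13],"twist":[0,-12,0]},
    {"grip":0,"translation":[0.05,0,-0.18],"twist":[0,-20,0]},
    {"grip":0,"translation":[0.05,0,-0.22],"twist":[0,-30,0]},
  ],
)

```text
clock: 28.65
eef_pos: [0.4818, 0.0276, 0.2347]
tool_rot: [0.085, 0.987, -0.01, 0.137]
ft_force: [0.9, 0.4, -1.0]
grip_width: 0.0583
```

```bash
cat >> h.py <<'E'
RB=rel([.443,.0337,.011],-.17,[.4727,.0291,.0049],[.08483,.98805,.01158,-.12816])
CB=cw([0,-.065,.058]); HB=.03
E
python3 - <<'E'
from h import *
from ik import ik
d(place(RB,CB,HB,.14))
for z in (.14,.05,0): p=place(RB,CB,HB,z);print(p[0],ik(*p))
E
```

```text
at [0.4818 0.0276 0.2347] F [ 0.9  0.4 -1. ] w 0.0583 t 28.65 j [ 0.1  -0.   -0.3   1.   -0.07  0.26]
T [-0.1897, 0.0055, 0.0607] W [-8.61, -59.15, -8.58]
[ 0.67883035 -0.00097502  0.22805011] (array([-0.05,  0.35, -0.93, -1.02,  0.07]), np.float64(0.303))
[ 0.67883035 -0.00097502  0.13805011] (array([-0.05,  0.65, -0.97, -1.36,  0.07]), np.float64(0.288))
[ 0.67883035 -0.00097502  0.08805011] (array([-0.05,  0.82, -0.96, -1.52,  0.07]), np.float64(0.292))
```

Request:
send_rows(
  deltas=[
    {"grip":0,"translation":[-0.035,0.001,0.01],"twist":[-1.3,-9,-1.3]},
    {"grip":0,"translation":[-0.07,0.002,0.02],"twist":[-2.6,-18,-2.6]},
    {"grip":0,"translation":[-0.105,0.003,0.033],"twist":[-3.9,-27,-3.9]},
    {"grip":0,"translation":[-0.14,0.004,0.045],"twist":[-5.2,-36,-5.2]},
    {"grip":0,"translation":[-0.165,0.005,0.053],"twist":[-6.5,-45,-6.5]},
  ],
)

```text
clock: 29.28
eef_pos: [0.6466, 0.0045, 0.2292]
tool_rot: [0.018, 0.874, 0.005, 0.486]
ft_force: [0.7, 0.3, -2.2]
grip_width: 0.0583
```

```bash
python3 - <<'E'
from h import *
d(place(RB,CB,HB,.14))
E
```

```text
at [0.6466 0.0045 0.2292] F [ 0.7  0.3 -2.2] w 0.0583 t 29.27 j [ 0.02  0.08 -0.77 -0.3  -0.02  0.05]
T [-0.0162, -0.0047, 0.028] W [-2.48, -17.03, -2.57]
```

Request:
send_rows(
  deltas=[
    {"grip":0,"translation":[-0.008,-0.002,0.014],"twist":[-1.3,-9,-1.3]},
    {"grip":0,"translation":[-0.016,-0.0047,0.028],"twist":[-2.3,-16,-2.4]},
    {"grip":0,"translation":[-0.016,-0.0047,0.028],"twist":[-2.5,-17,-2.6]},
    {"grip":0,"translation":[-0.016,-0.0047,0.028],"twist":[-2.5,-17,-2.6]},
  ],
)

```text
clock: 29.78
eef_pos: [0.6778, -0.0013, 0.2251]
tool_rot: [-0.012, 0.794, 0.01, 0.608]
ft_force: [0.1, -0.7, -1.1]
grip_width: 0.0583
```

```bash
python3 - <<'E'
from h import *
d(place(RB,CB,HB,.14),place(RB,CB,HB,.05),place(RB,CB,HB,.0))
s=camera("scene"); crop(s,180,110,380,280,4,"zc.png")
E
```

```text
at [ 0.6778 -0.0013  0.2251] F [ 0.1 -0.7 -1.1] w 0.0583 t 29.77 j [-0.03  0.35 -0.94 -1.02  0.06 -0.01]
T [-0.0031, 0.0003, 0.0002] W [0.0, -0.33, -0.01]
T [0.0838, 0.0002, 0.0237] W [0.0, -0.33, -0.01]
T [0.1321, 0.0001, 0.0367] W [0.0, -0.33, -0.01]
```

View pics/zc.png

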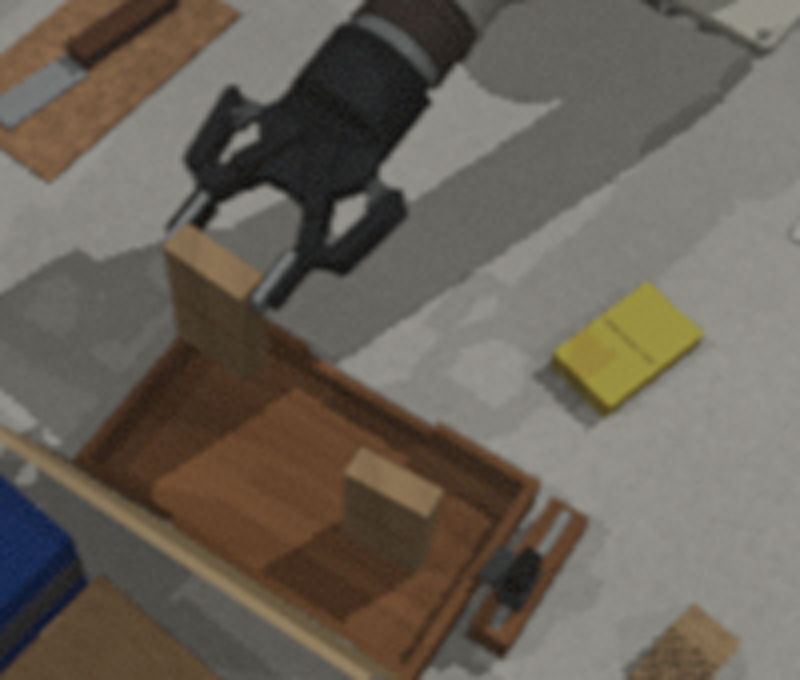

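Request:
send_rows(
  deltas=[
    {"grip":0,"translation":[0.025,0,0.007],"twist":[0,-0.3,0]},
    {"grip":0,"translation":[0.055,0,0.0155],"twist":[0,-0.3,0]},
    {"grip":0,"translation":[0.084,0,0.0237],"twist":[0,-0.3,0]},
    {"grip":0,"translation":[0.105,0,0.0295],"twist":[0,-0.3,0]},
    {"grip":0,"translation":[0.116,0,0.0325],"twist":[0,-0.3,0]},
  ],
)

```text
clock: 30.45
eef_pos: [0.6806, -0.0006, 0.1062]
tool_rot: [-0.012, 0.792, 0.01, 0.611]
ft_force: [-0.0, 0.5, -0.4]
grip_width: 0.0582
```

```bash
python3 - <<'E'
from h import *
d(place(RB,CB,HB,.0))
s=camera("scene"); crop(s,180,110,380,280,4,"zd.png")
E
```

```text
at [ 6.806e-01 -6.000e-04  1.062e-01] F [-0.   0.5 -0.4] w 0.0582 t 30.45 j [-0.03  0.76 -0.96 -1.47  0.06 -0.01]
T [0.018, -0.0003, 0.0029] W [0.03, 0.06, -0.01]
```

View pics/zd.png

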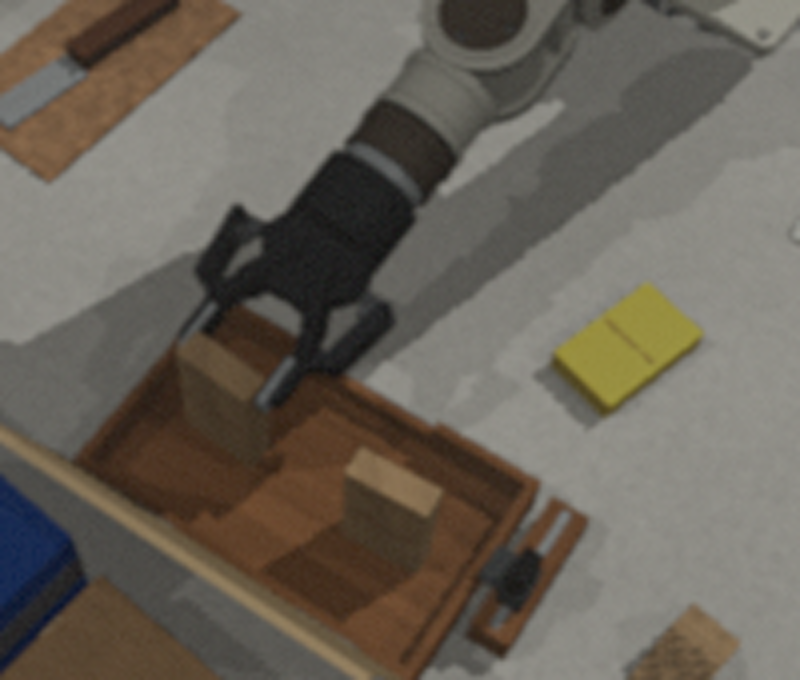

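Request:
send_rows(
  deltas=[
    {"grip":0,"translation":[0.007,0,0.001],"twist":[0,0,0]},
    {"grip":0,"translation":[0.012,0,0.002],"twist":[0,0,0]},
    {"grip":0,"translation":[0.015,0,0.0025],"twist":[0,0,0]},
    {"grip":0,"translation":[0.015,0,0.0025],"twist":[0,0,0]},
  ],
)

```text
clock: 31.0
eef_pos: [0.679, -0.0007, 0.0898]
tool_rot: [-0.012, 0.792, 0.01, 0.61]
ft_force: [0.2, 0.2, -1.2]
grip_width: 0.0587
```

```bash
python3 - <<'E'
from h import *
d(place(RB,CB,HB,.0))
E
```

```text
at [ 0.679  -0.0007  0.0898] F [ 0.2  0.2 -1.2] w 0.0587 t 31.0 j [-0.03  0.82 -0.96 -1.52  0.06 -0.01]
T [0.0017, -0.0003, 0.0003] W [0.02, -0.05, -0.01]
```

Not yet touching (Fz −1.2 = hanging weight); go down in 1 mm steps.

Request:
send_rows(
  deltas=[
    {"grip":0,"translation":[0.001,0,0.0003],"twist":[0,0,0]},
    {"grip":0,"translation":[0.002,0,0.0006],"twist":[0,0,0]},
    {"grip":0,"translation":[0.002,0,0.0006],"twist":[0,0,0]},
  ],
)

```text
clock: 31.38
eef_pos: [0.6795, -0.0007, 0.0889]
tool_rot: [-0.012, 0.792, 0.01, 0.611]
ft_force: [-1.4, -1.0, 3.1]
grip_width: 0.0583
```

Contact. Release.

Request:
send_rows(
  deltas=[
    {"grip":0.75,"translation":[0,0,0],"twist":[0,0,0]},
    {"grip":0.9,"translation":[0,0,0],"twist":[0,0,0]},
    {"grip":0.9,"translation":[0,0,0],"twist":[0,0,0]},
  ],
)

```text
clock: 31.75
eef_pos: [0.6794, -0.0007, 0.0886]
tool_rot: [-0.012, 0.792, 0.01, 0.611]
ft_force: [-0.1, 0.3, -0.1]
grip_width: 0.0771
```

```bash
python3 - <<'E'
from h import *
d()
s=camera("scene"); crop(s,180,110,380,280,4,"ze.png")
s=camera("top"); crop(s,170,100,310,220,5,"zf.png")
E
```

```text
at [ 0.6794 -0.0007  0.0886] F [-0.1  0.3 -0.1] w 0.0771 t 31.75 j [-0.03  0.82 -0.96 -1.52  0.06 -0.01]
```

View pics/ze.png

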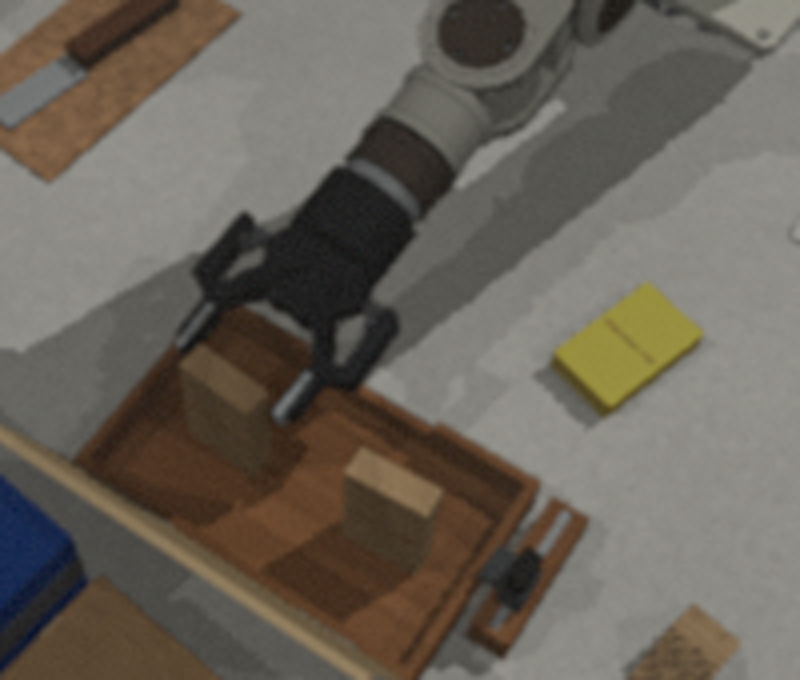

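View pics/zf.png

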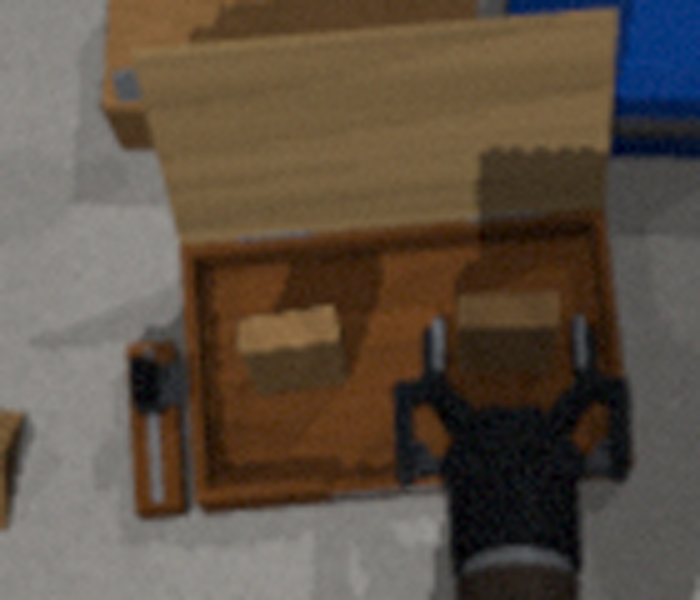

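Both stand. Retreat as before and look at everything.

Request:
send_rows(
  deltas=[
    {"grip":0.9,"translation":[-0.029,0,-0.008],"twist":[0,0,0]},
    {"grip":0.9,"translation":[-0.064,0,-0.03],"twist":[0,0,0]},
    {"grip":1,"translation":[-0.108,0,-0.055],"twist":[0,0,0]},
    {"grip":1,"translation":[-0.151,0,-0.09],"twist":[0,9,0]},
    {"grip":1,"translation":[-0.163,0,-0.126],"twist":[0,19,0]},
  ],
)

```text
clock: 32.48
eef_pos: [0.6382, -0.0031, 0.244]
tool_rot: [-0.013, 0.836, 0.009, 0.548]
ft_force: [1.3, -0.4, -0.4]
grip_width: 0.0856
```

Request:
send_rows(
  deltas=[
    {"grip":1,"translation":[0,0,-0.04],"twist":[0,9,0]},
    {"grip":1,"translation":[0.005,0,-0.08],"twist":[0,18,0]},
    {"grip":1,"translation":[0.01,0,-0.12],"twist":[0,27,0]},
    {"grip":1,"translation":[0.02,0,-0.15],"twist":[0,36,0]},
    {"grip":1,"translation":[0.03,0,-0.17],"twist":[0,45,0]},
  ],
)

```text
clock: 33.1
eef_pos: [0.4747, -0.0082, 0.2834]
tool_rot: [-0.015, 0.964, 0.005, 0.267]
ft_force: [0.9, 0.2, -0.9]
grip_width: 0.0853
```

```bash
python3 - <<'E'
from h import *
d()
s=camera("scene"); cv2.imwrite("pics/zg.png",s["color"]); crop(s,180,110,380,280,4,"zh.png")
s=camera("top"); cv2.imwrite("pics/zi.png",s["color"]); crop(s,170,100,310,220,5,"zj.png"); crop(s,330,140,430,280,4,"zk.png")
E
```

```text
at [ 0.4747 -0.0082  0.2834] F [ 0.9  0.2 -0.9] w 0.0853 t 33.1 j [-0.04 -0.23 -0.49  0.78  0.04 -0.06]
```

View pics/zg.png

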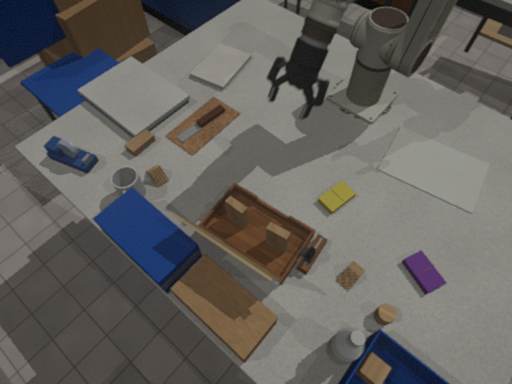

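View pics/zh.png

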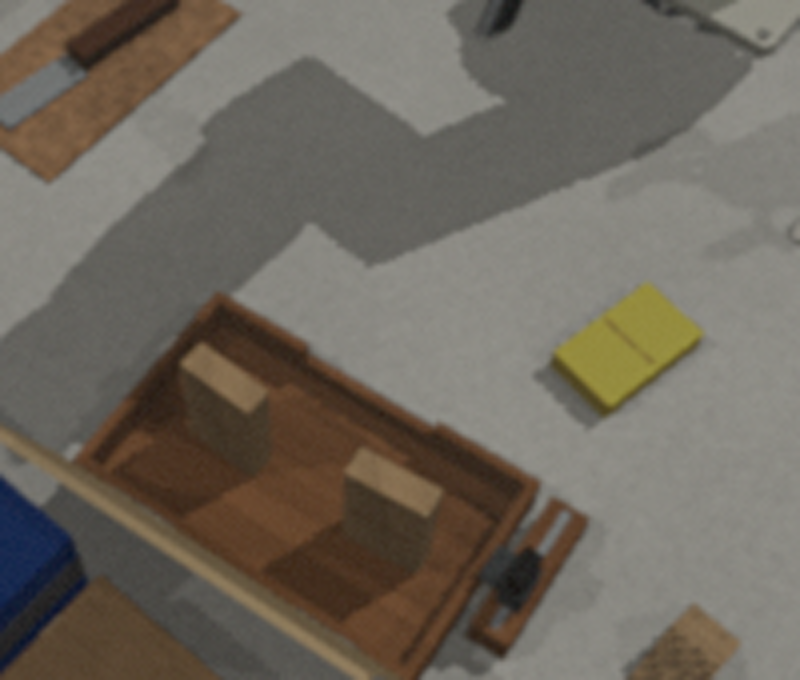

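View pics/zi.png

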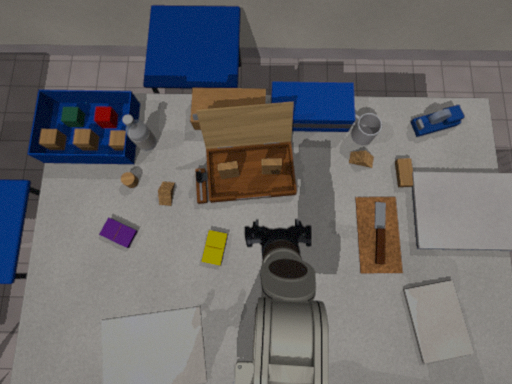

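View pics/zj.png

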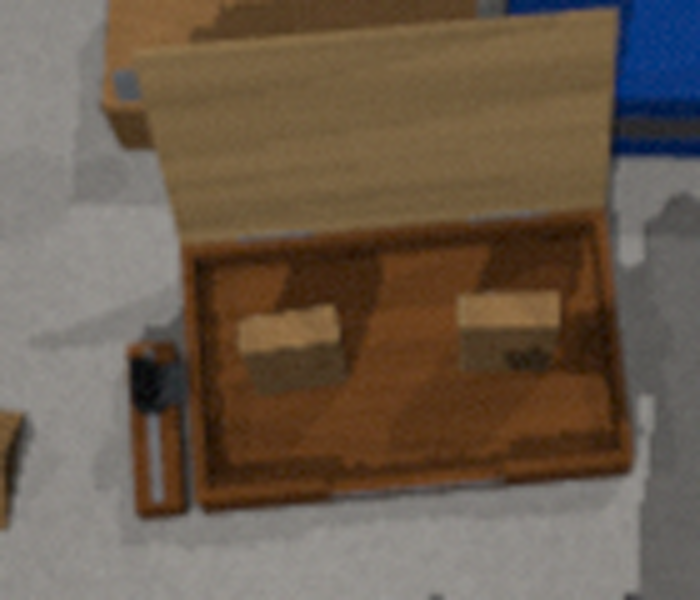

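View pics/zk.png

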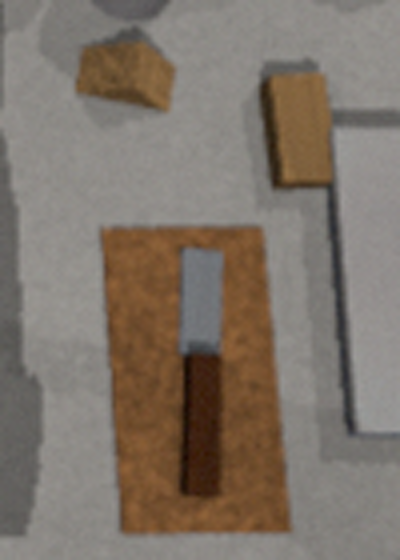

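```bash
python3 - <<'E'
from h import *
t=camera("top")
print("obs",up((376,30),170,100,5))
for th in (1.57,1.7,1.8,1.85,1.9): print(th,proj(t,cw([.085-.17*np.cos(th),0,.04+.17*np.sin(th)])).round(1))
s=camera("scene");print("knob",ray(s,*up((519,575),180,110,4),.075))
# tile projections
for c,h in ((cw([0,.065,0]),.15),(CB,HB)):
  for z in (.108,.008):
    P=[R.from_euler('z',h).apply([x,y,0])+[c[0],c[1],z] for x in(-.011,.011) for y in(-.03,.03)]
    print(z,"top",((proj(t,P)-[170,100])*5).round(0).tolist(),"scene",((proj(s,P)-[180,110])*4).round(0).tolist())
E
```

```text
obs [244.8 105.6]
1.57 [[246.3 123.8]]
1.7 [[245.7 116.7]]
1.8 [[245.3 111.7]]
1.85 [[245.1 109.3]]
1.9 [[244.9 107.1]]
knob [0.64353004 0.22377604 0.075     ]
0.108 top [[342.0, 340.0], [243.0, 353.0], [338.0, 305.0], [239.0, 318.0]] scene [[355.0, 442.0], [437.0, 488.0], [337.0, 469.0], [419.0, 515.0]]
0.008 top [[351.0, 384.0], [259.0, 396.0], [347.0, 352.0], [256.0, 363.0]] scene [[351.0, 506.0], [425.0, 549.0], [334.0, 531.0], [409.0, 574.0]]
0.108 top [[557.0, 328.0], [457.0, 329.0], [556.0, 292.0], [456.0, 294.0]] scene [[198.0, 340.0], [267.0, 390.0], [177.0, 362.0], [245.0, 413.0]]
0.008 top [[548.0, 372.0], [456.0, 374.0], [547.0, 340.0], [456.0, 341.0]] scene [[207.0, 410.0], [270.0, 457.0], [187.0, 431.0], [251.0, 479.0]]
```

```bash
python3 - <<'E'
from workcell import bot
print(bot.job_done())
E
```

```text
the job is handed in; nothing more can be done
None
```

The job is done in the order asked and handed in at about 33 s of the 210 s allowed.

- **Lock:** I pushed it away until the end stop pushed back (about 20 N). The knob moved about 50 mm, from x 0.591 to 0.640.
- **Lid:** I lifted it with the blade in the notch and swung it past upright. In the pictures it stands at about 1.9 rad, against its stop, and stays there.
- **Blade:** It lies flat on the cork mat again, about 8 mm nearer the robot than before so that it sits more centrally.
- **Tiles:** Only two light-wood tiles were on the table. Both stand on end inside the case, free of the walls and each other. In the last pictures their top and bottom edges match upright tiles to within about 1 pixel.
- **Other things:** The yellow and purple look-alikes, the prisms, the drum and the brick were not touched and look unmoved.

**Checks:** No check failed. The one disagreement is between the scene and top cameras, by up to about 4 mm. For the tile grasps I therefore also measured with the wrist camera. I saw neither a knock to the blade nor a slackening of the grip.

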